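Unwedge the last fossil and latch all carriers into the transit rack

TASK

Rack up the prepared fossils for transport: hold the tapping block and knock the wooden wedge of the clamp loose sideways, from its thin end, then draw the wedge out and lift it away, so that the clamped specimen carrier can be slid out from under the clamp arm and lifted off. Press that carrier and every other specimen carrier standing on the bench down into a rack bay of its own, fully home, so that the latches at both ends snap shut over its foot plate. Leave the wedge and the tapping block lying in the blue tool tray, and do not disturb the other things on the bench.

Things in the scene. Friction and masses are not known exactly. Their poses are not given: they have to be found in the camera images.
- carrier_a: Specimen carrier A: metal foot plate 120 x 46 mm (its x, y), 8 mm thick, fossil block fixed on its middle (buff stone, dark ammonite spiral on top), 64 mm along x, 34 mm wide with flat sides to grip across, top 58 mm above the plate's underside; 28 mm of bare plate at either end. About 0.5 kg. Origin: centre of the plate's underside, z up. Starts in the wedge clamp. Always present.
- carrier_b: Specimen carrier B: metal foot plate 120 x 46 mm (its x, y), 8 mm thick, fossil block fixed on its middle (dark grey stone, trilobite on top), 64 mm along x, 34 mm wide with flat sides to grip across, top 58 mm above the plate's underside; 28 mm of bare plate at either end. About 0.5 kg. Origin: centre of the plate's underside, z up. Starts upright on the bench, or is absent (None).
- carrier_c: Specimen carrier C: metal foot plate 120 x 46 mm (its x, y), 8 mm thick, fossil block fixed on its middle (pale sandy stone, fish skeleton on top), 64 mm along x, 34 mm wide with flat sides to grip across, top 58 mm above the plate's underside; 28 mm of bare plate at either end. About 0.5 kg. Origin: centre of the plate's underside, z up. Starts upright on the bench, or is absent (None).
- carrier_d: Specimen carrier D: metal foot plate 120 x 46 mm (its x, y), 8 mm thick, fossil block fixed on its middle (reddish brown stone, fern leaf on top), 64 mm along x, 34 mm wide with flat sides to grip across, top 58 mm above the plate's underside; 28 mm of bare plate at either end. About 0.5 kg. Origin: centre of the plate's underside, z up. Starts upright on the bench, or is absent (None).
- clamp: Wedge clamp bolted to the bench: plywood base 66 x 150 mm, 10 mm high. Carrier A's plate lies on it along clamp y, centred on the origin, between strips 4 mm high. Its -y end is under the clamp's arm (13 mm clear once the wedge is out): raise it 6 to 10 mm, move it 30 mm or more along +y, then lift. Origin: on the bench under carrier A's centre; x = the way the wedge is knocked out, z up.
- clamp_arm (a point): 18 mm above the bench (carrier A's plate top), under the middle of the green arm that holds the wedge down; at x 0, y -46 mm of the clamp, same axes (x points away from the robot). The arm, 20 mm wide in x, is 25 to 43 mm above this point; its post stands beyond the plate's -y end. Its sprung pad (x -9 to 9 mm) jams the wedge. Ledges level with the plate carry the wedge from x = -46 to 34 mm.
- wedge: Orange-brown hardwood wedge 90 mm long (x), 24 wide (y), flat below, 10 mm high at the thin end (-x), 19 at the thick end. 50 g. Origin: centre of its underside. Starts 5 mm towards -x from point clamp_arm, same axes: thin end out on the robot's side, thick end on the far side. 8 to 15 N pushes it; loose after 20 mm along +x; can be lifted only when its thin end is past x = 11 mm of that point.
- block: Tapping block of pale beech with dark end faces, 90 mm long (x), 34 mm wide (y, to grip across), 44 mm high; 140 g. Origin: centre of its underside, z up. Lies on the bench at the start.
- tray: Blue tool tray on the bench, 230 x 145 mm outside, walls 4 mm thick and 22 mm high, floor 4 mm thick, empty at the start. Origin: centre of its underside; x along the long side, y along the short side.
- bay1 (a point): Bay 1, the leftmost of four side by side (72 mm apart, bays 1 to 4 towards -y) on the fixed plywood transit rack (136 x 304 mm). Point: centre of the bay's floor, 14 mm above the bench; x along the bay away from the robot, y left, z up. A carrier goes in from straight above, plate along x, either way round. Play: 2 mm all round, between flared metal strips 11 mm high and end lugs.
- bay2 (a point): Bay 2 of the rack: centre of its floor, axes as bay 1's; same as bay 1 but 72 mm further along -y.
- bay3 (a point): Bay 3 of the rack: centre of its floor, axes as bay 1's; same as bay 1 but 144 mm further along -y.
- bay4 (a point): Bay 4 of the rack: centre of its floor, axes as bay 1's; same as bay 1 but 216 mm further along -y.
- latch_1_near (a joint): Angle (rad) of the sprung steel latch at bay 1's end near the robot (-x); 0 = closed, opens outward to 0.45. Its nose, sloped on top, reaches 4 mm over the end of a plate that is home, 1.5 mm above it; slope starts 24 mm above the floor. Pressing a plate down (15 to 30 N in all) opens it 0.2, then it snaps back; one end may click first. Orange tab: to 39 mm above the floor, 73 mm out.
- latch_1_far (a joint): Angle (rad) of the sprung latch at the far (+x) end of bay 1; like latch_1_near.
- latch_2_near (a joint): Angle (rad) of the sprung latch at the near end of bay 2; like latch_1_near.
- latch_2_far (a joint): Angle (rad) of the sprung latch at the far (+x) end of bay 2; like latch_1_near.
- latch_3_near (a joint): Angle (rad) of the sprung latch at the near end of bay 3; like latch_1_near.
- latch_3_far (a joint): Angle (rad) of the sprung latch at the far (+x) end of bay 3; like latch_1_near.
- latch_4_near (a joint): Angle (rad) of the sprung latch at the near end of bay 4; like latch_1_near.
- latch_4_far (a joint): Angle (rad) of the sprung latch at the far (+x) end of bay 4; like latch_1_near.
- brush: Brush lying on the bench between rack and clamp, 170 mm long. Leave alone.
- scribe: Pen-shaped air scribe lying beside the clamp, 140 mm long, 15 mm thick. Leave alone.
- lump: Small lump of stone, about 60 x 50 x 30 mm, near the robot; origin: centre of its foot. Leave alone.
Not all that is in view belongs to the job. Leave any purple or turquoise look-alike of the carrier_a alone.

How it is judged:
On the way, in this order (a step that is already met when the one before it is completed fails the run):
1. the wedge has been knocked at least 10 mm along its way out of the clamp, by the tapping block bearing on it (contact force between block and wedge above 1 N and x of wedge in the frame of clamp above 0.005 m).
2. the wedge has been lifted clear of the clamp (height (world z) of wedge above 0.06 m and contact force between wedge and clamp below 0.1 N), for 0.1 s.
At the end, for the whole second after the job is handed in: Each present carrier is at rest in its own rack bay, within 5 mm of the centre of the bay floor and under 2.5 mm above it; all latches closed (below 0.06 rad); wedge and tapping block at rest in the tray, origins within 108 mm (x) and 66 mm (y) of its centre and under 30 mm above its underside (((horizontal distance between carrier_a and bay1 below 0.005 m and z of carrier_a in the frame of bay1 below 0.0025 m) or (horizontal distance between carrier_a and bay2 below 0.005 m and z of carrier_a in the frame of bay2 below 0.0025 m) or (horizontal distance between carrier_a and bay3 below 0.005 m and z of carrier_a in the frame of bay3 below 0.0025 m) or (horizontal distance between carrier_a and bay4 below 0.005 m and z of carrier_a in the frame of bay4 below 0.0025 m)) and ((horizontal distance between carrier_b and bay1 below 0.005 m and z of carrier_b in the frame of bay1 below 0.0025 m) or (horizontal distance between carrier_b and bay2 below 0.005 m and z of carrier_b in the frame of bay2 below 0.0025 m) or (horizontal distance between carrier_b and bay3 below 0.005 m and z of carrier_b in the frame of bay3 below 0.0025 m) or (horizontal distance between carrier_b and bay4 below 0.005 m and z of carrier_b in the frame of bay4 below 0.0025 m)) and ((horizontal distance between carrier_c and bay1 below 0.005 m and z of carrier_c in the frame of bay1 below 0.0025 m) or (horizontal distance between carrier_c and bay2 below 0.005 m and z of carrier_c in the frame of bay2 below 0.0025 m) or (horizontal distance between carrier_c and bay3 below 0.005 m and z of carrier_c in the frame of bay3 below 0.0025 m) or (horizontal distance between carrier_c and bay4 below 0.005 m and z of carrier_c in the frame of bay4 below 0.0025 m)) and ((horizontal distance between carrier_d and bay1 below 0.005 m and z of carrier_d in the frame of bay1 below 0.0025 m) or (horizontal distance between carrier_d and bay2 below 0.005 m and z of carrier_d in the frame of bay2 below 0.0025 m) or (horizontal distance between carrier_d and bay3 below 0.005 m and z of carrier_d in the frame of bay3 below 0.0025 m) or (horizontal distance between carrier_d and bay4 below 0.005 m and z of carrier_d in the frame of bay4 below 0.0025 m)) and value of joint each of latch_1_near, latch_1_far, latch_2_near, latch_2_far, latch_3_near, latch_3_far, latch_4_near, latch_4_far below 0.06 rad and x of wedge in the frame of tray between -0.108 and 0.108 m and y of wedge in the frame of tray between -0.066 and 0.066 m and z of each of wedge, block in the frame of tray below 0.03 m and x of block in the frame of tray between -0.108 and 0.108 m and y of block in the frame of tray between -0.066 and 0.066 m and linear speed of each of carrier_a, carrier_b, carrier_c, carrier_d, wedge, block below 0.02 m/s); the robot touches nothing.
It fails at once if the brush is moved more than 40 mm (distance of brush from where it was at the start of the episode above 0.04 m).
It fails at once if the scribe is moved more than 40 mm (distance of scribe from where it was at the start of the episode above 0.04 m).
It fails at once if the lump is moved more than 40 mm (distance of lump from where it was at the start of the episode above 0.04 m).
Of carrier_b, carrier_c, carrier_d only 2 to 3 are there at a start; the rules pass over those that are not, and their reading is None.
At some moment in a run one of carrier_b, carrier_c, carrier_d may be knocked a few centimetres aside while the robot is not near it.
Once in a run the grip may slacken for a moment while it holds something.
It also fails if it takes over 210 s, if anything falls off the work surface, if the arm or the gripper's body presses on something with over 40 N, if the wrist force passes 120 N, or if a joint passes its speed limit or range.

ROBOT

A 6-joint arm with a two-finger parallel gripper is mounted at the origin on the work surface. World frame = base frame: x ahead of the robot, y to its left, z up, the work surface at z = 0. Lengths are in m, angles in rad, forces in N, time in s.
With the tool pointing down it reaches from about 0.275 to 0.775 m from the base axis. Payload 14.6 kg.
Tool frame: the origin (TCP) lies midway between the tips of the shut fingers; the grasp point (between the pads) lies 19 mm behind it (grip_depth is the distance from the TCP to the grasp point, in m); z points along the fingers, y is the line along which they close (so a half turn about z gives the same grasp; the last joint's range is limited). The gripper opens to 85 mm and grips with 20 to 120 N. Pads are 22 mm wide; open, the fingers measure 114 mm over their backs; the gripper's body (76 mm by 85 mm) begins 54 mm behind the grasp point. The pads swing forward as they close: fully open they stand 13 mm farther back than shut.
Start: joints at [1.07, 0.263, -0.048, 1.259, 0, 1.415], TCP at [0.178, 0.494, 0.231] pointing down, gripper open.
Joint ranges: [-2.65, 2.65], [-0.89, 1.7], [-1.18, 1.37], [-2.13, 2.11], [-1.35, 1.29], [-3.14, 3.14]. Speed limits (rad/s): [1.89, 1.89, 2.57, 2.79, 3.14, 3.14].

INTERFACE

Orientations are given as a unit quaternion [x, y, z, w].
In Python, from plant import * gives the robot as it stands.
- The arm moves only by the tool arm_command, never from a script. Its arguments are lists of equal length, an entry for each row: "slide": the shift along the tool's x, y, z in units of 30 mm (1.0 is 30 mm), a list of three; "twist": the turn, a rotation vector about the tool's x, y, z in units of 6 degrees (1.0 is 6 degrees), a list of three. In form: {"slide": [[x, y, z], ...], "twist": [[wx, wy, wz], ...]}. A call has 1 to 10 rows; each row is the pose to reach, as a shift and turn from the pose commanded when the call began, along the tool's axes at that moment; what a row does not reach only later rows make up. A row lasts 1/12 s, in which the tool goes at most 41.7 mm and 7.16 degrees, less where a joint would pass 70% of its speed; a pose out of reach is approached as far as the arm can. A call with a gripper value outside its range is refused whole. "hand" is the finger opening in mm, from 0 to 85.4, set as the call begins (left out, the last holds). The fingers move at their own pace and stop on an object; "grip_force" is the grip in N (left out, the last holds). Time passes only in rows, so rows that repeat a pose let the fingers close. It gives the time, the measured TCP pose, the force, the opening and the grip force at its end, in the units of the state.
- get_obs(): the state, without advancing time (a new reading comes with each control period).
- grab_frame(name): name is "scene" or "top"; returns the picture (400x640x3 uint8, blue, green, red); there is no depth.
- get_calibration(name): a dict with "mtx" (3x3 intrinsics, pixels), "R" (3x3) and "t" (3): a world point X has camera coordinates R X + t. Camera axes: x right, y down, z forward; pixel columns grow to the right and rows downward; lengths in m; the calibration is good to about 2 mm. A picture is of the moment at which its call begins. get_calibration takes no time and is no camera call.
- sign_off(): hands the job in; it is judged then, once.
The state is a dict: "t": time; "joints": joint angles; "joint_vel": joint speeds; "joint_efforts": joint torques, N m; "position": TCP position; "tool_rot": TCP orientation; "ft_force": force on the tool from outside, world axes, zero at the start; "moment": the same for the moment, N m; "finger_gap": finger opening in m; "finger_force": force on a finger pad.
Only numpy, scipy, OpenCV 4.12 (cv2) and the standard library are available. Lean on these libraries where they do the work, as an engineer would, in place of code of your own. Each camera call takes 0.05 s, during which the arm holds its last target. There are 200 camera calls.

## Working session

There is one attempt and no reset: what is moved stays moved. The work goes in short steps, Python scripts to look and compute and a tool call to move; the robot and the scene stay as the last step left them, time stands still between calls to the robot, and variables do not carry over. Pictures are saved under pics/ and viewed, at most 14 in all, crops included, and the job is handed in when it is done.

Besides the shell and the picture viewer there is one more tool, called as name(argument=value, ...) on one line, values as JSON. arm_command: Moves the arm, as the interface text tells. Its arguments: {"type":"object","properties":{"slide":{"type":"array","items":{"type":"array","items":{"type":"number"}}},"twist":{"type":"array","items":{"type":"array","items":{"type":"number"}}},"hand":{"type":"number"},"grip_force":{"type":"number"}},"required":["slide","twist"]}

```bash
ls; mkdir -p pics; python3 - <<'E'
from plant import *
import cv2
for n in("scene","top"):
    cv2.imwrite(f"pics/{n}0.png",cv2.resize(grab_frame(n),(800,500)))
    c=get_calibration(n);print(n,c)
print(get_obs())
E
```

```text
pics
scene {'mtx': array([[364.85635681,   0.        , 322.57735797],
       [  0.        , 364.85635681, 202.81296503],
       [  0.        ,   0.        ,   1.        ]]), 'R': array([[ 0.79436312,  0.60744223, -0.00108081],
       [ 0.49602257, -0.64968265, -0.57608512],
       [-0.35064062,  0.45708467, -0.81738899]]), 't': array([-0.34646094, -0.20116512,  1.10033053])}
top {'mtx': array([[442.87438228,   0.        , 319.24570295],
       [  0.        , 442.87438228, 203.6343353 ],
       [  0.        ,   0.        ,   1.        ]]), 'R': array([[-0.00468512, -0.99989732,  0.01354225],
       [-0.98599231,  0.00236124, -0.16677408],
       [ 0.16672498, -0.01413391, -0.98590213]]), 't': array([-0.0065138 ,  0.46246567,  1.18223332])}
{'t': 0.1, 'joints': array([ 1.06969219e+00,  2.63520021e-01, -4.88885836e-02,  1.25940080e+00,
       -1.75117917e-05,  1.41551385e+00]), 'joint_vel': array([-2.36283053e-05, -6.44561186e-04,  3.02453746e-03, -6.78966888e-04,
       -1.60759092e-03, -3.67545043e-04]), 'joint_efforts': array([ 3.76964745e-03, -6.38576674e+01,  3.85062504e+01,  9.96229181e-03,
       -1.78485056e-04, -2.22707723e-05]), 'position': array([0.17783715, 0.4936936 , 0.23084435]), 'tool_rot': array([ 1.72050475e-01,  9.85088005e-01, -4.82326352e-04, -1.54986139e-04]), 'ft_force': array([-0.00728017, -0.18871191, -0.11073068]), 'moment': array([ 0.00387515, -0.00263201, -0.00385951]), 'finger_force': 0.0, 'finger_gap': 0.08542128334943479}
```

View pics/scene0.png

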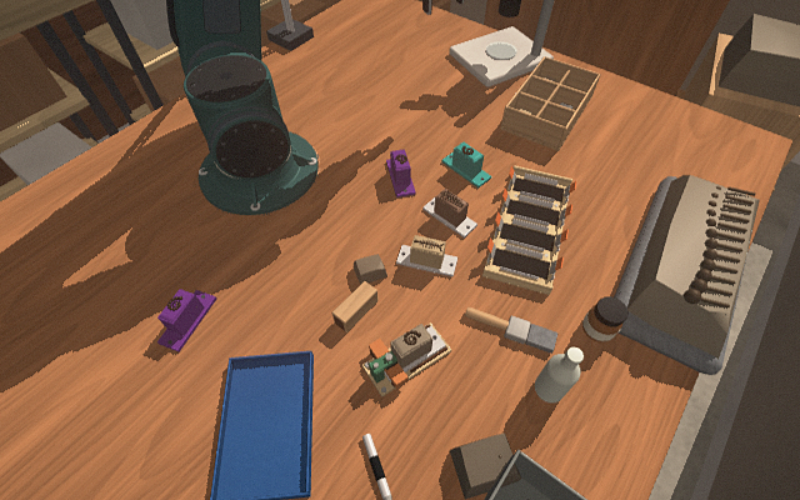

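View pics/top0.png

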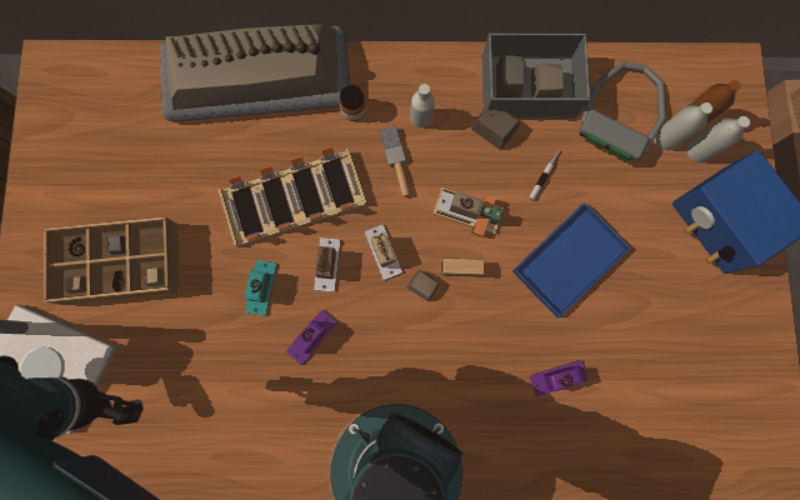

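The top view shows the rack at (293,197), carriers at (326,265) and (383,252), the clamp at (470,210), the block at (463,267) and the tray at (573,260). These are pixels in the 800-wide picture. I'll take enlarged crops next.

```bash
cat > h.py <<'E'
from plant import *
import cv2, numpy as np
def world(n,pts,z):
    """full-res pixels -> world points on plane z (z scalar or list)"""
    c=get_calibration(n);R,t,K=c["R"],np.array(c["t"]),c["mtx"]
    o=-R.T@t;out=[]
    for p,h in zip(pts,np.broadcast_to(z,len(pts))):
        d=R.T@np.linalg.solve(K,[p[0],p[1],1]);out.append(o+d*(h-o[2])/d[2])
    return np.array(out)
def crop(n,x0,y0,w,h,s,f):
    im=grab_frame(n)[y0:y0+h,x0:x0+w]
    cv2.imwrite("pics/"+f,cv2.resize(im,None,fx=s,fy=s,interpolation=cv2.INTER_CUBIC))
E
python3 - <<'E'
from h import *
crop("top",170,110,133,100,6,"rack.png")
crop("top",240,145,170,100,4.7,"mid.png")
E
```

```text
(no output)
```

View pics/rack.png

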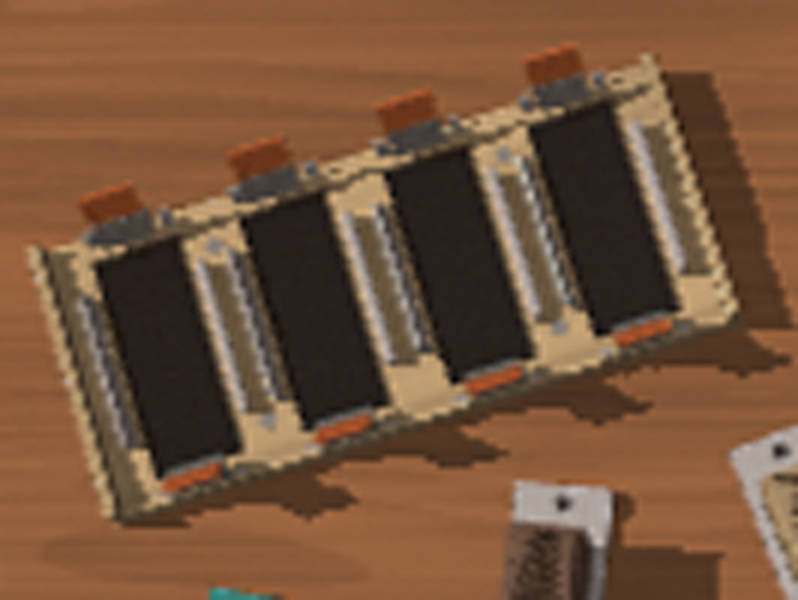

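View pics/mid.png

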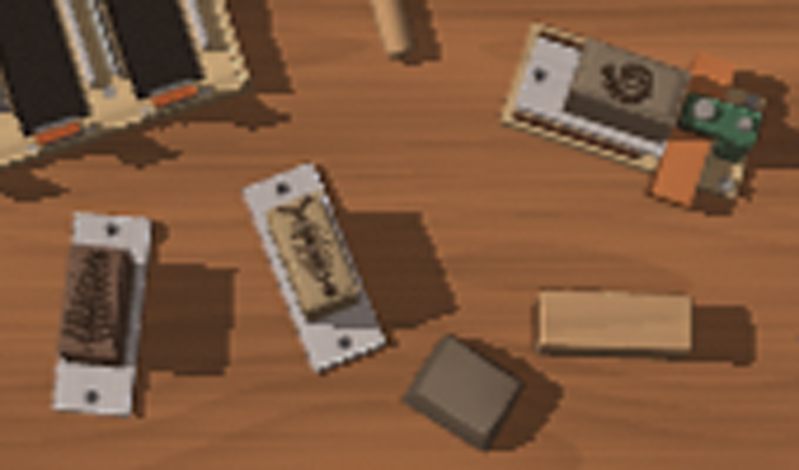

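The crops show carrier D (brown) at about (102,313) and carrier C (sandy) at (315,268). Carrier B is absent. The block is at (615,320), and the clamp has carrier A's plate end at (538,75), with the wedge's thin end at (680,170). The rack bays are clear.

```bash
python3 - <<'E'
from h import *
np.set_printoptions(precision=4,suppress=True)
c=get_calibration("top");print("cam",-c["R"].T@c["t"])
def m(p,o=(240,145),s=4.7): return [(o[0]+x/s-.4,o[1]+y/s-.4) for x,y in p]
def r(p): return m(p,(170,110),6)
def quad(name,p,z):
    w=world("top",p,z)[:,:2];e=[w[1]-w[0],w[2]-w[1],w[3]-w[2],w[0]-w[3]]
    print(name,w.mean(0),"len",[round(float(np.hypot(*v)),4) for v in e],"ang",[round(float(np.degrees(np.arctan2(v[1],v[0]))),1) for v in e])
quad("D",m([(76,212),(152,217),(131,415),(53,410)]),.008)
quad("C",m([(243,187),(316,163),(386,344),(318,373)]),.008)
quad("Afossil",m([(588,37),(692,68),(668,136),(566,108)]),.068)
quad("block",m([(540,290),(690,293),(690,346),(540,346)]),.044)
quad("Aplate_end/clamp",m([(538,33),(513,112)]),.018)
quad("wedge thin",m([(668,142),(710,150),(692,205),(650,195)]),.028)
print("wedge thin edge",world("top",m([(650,195),(692,205)]),.028),"thick edge",world("top",m([(697,53),(741,66)]),.037))
quad("tray",[(x/1.25,y/1.25) for x,y in [(513,268),(586,205),(634,246),(560,315)]],.022)
B=[[(95,262),(180,240),(242,452),(160,475)],[(245,218),(330,195),(388,405),(303,430)],[(388,172),(472,150),(533,360),(452,382)],[(530,128),(612,103),(678,312),(597,335)]]
for i,b in enumerate(B): quad(f"bay{i+1}",r(b),.014)
far=[(104,194),(254,148),(404,101),(552,52)];near=[(195,486),(346,438),(497,388),(645,340)]
f=world("top",r(far),.053);n=world("top",r(near),.053)
print("tabs",(f+n)/2,np.linalg.norm(f-n,axis=1))
lump=[(450,335),(523,380),(487,450),(402,400)]
print("lump",world("top",m(lump),.03).mean(0))
E
```

```text
cam [0.2588 0.0091 1.2428]
D [0.4466 0.154 ] len [0.046, 0.1204, 0.0464, 0.1204] ang [-94.0, 174.8, 86.1, -5.4]
C [0.4747 0.0268] len [0.0466, 0.1186, 0.0442, 0.1222] ang [-71.5, -159.3, 113.1, 21.8]
Afossil [ 0.5696 -0.1563] len [0.0632, 0.0434, 0.0613, 0.0448] ang [-107.3, 159.5, 74.1, -17.8]
block [ 0.4369 -0.1483] len [0.0878, 0.0313, 0.0874, 0.033] ang [-91.3, 178.3, 89.8, -1.0]Traceback (most recent call last):
  File "<stdin>", line 13, in <module>
  File "<stdin>", line 7, in quad
IndexError: index 2 is out of bounds for axis 0 with size 2
```

```bash
python3 - <<'E'
from h import *
np.set_printoptions(precision=4,suppress=True)
def m(p,o=(240,145),s=4.7): return [(o[0]+x/s-.4,o[1]+y/s-.4) for x,y in p]
def r(p): return m(p,(170,110),6)
def quad(name,p,z):
    w=world("top",p,z)[:,:2];e=np.roll(w,-1,0)-w
    print(name,w.mean(0),"len",[round(float(np.hypot(*v)),4) for v in e],"ang",[round(float(np.degrees(np.arctan2(v[1],v[0]))),1) for v in e])
print("A plate end",world("top",m([(538,33),(513,112)]),.018))
print("clamp base +y corners",world("top",m([(533,25),(503,122)]),.010))
quad("wedge thin",m([(668,142),(710,150),(692,205),(650,195)]),.028)
print("wedge thin edge",world("top",m([(650,195),(692,205)]),.028),"thick edge",world("top",m([(697,53),(741,66)]),.037))
quad("tray",[(x/1.25,y/1.25) for x,y in [(513,268),(586,205),(634,246),(560,315)]],.022)
B=[[(95,262),(180,240),(242,452),(160,475)],[(245,218),(330,195),(388,405),(303,430)],[(388,172),(472,150),(533,360),(452,382)],[(530,128),(612,103),(678,312),(597,335)]]
for i,b in enumerate(B): quad(f"bay{i+1}",r(b),.014)
far=[(104,194),(254,148),(404,101),(552,52)];near=[(195,486),(346,438),(497,388),(645,340)]
f=world("top",r(far),.053);n=world("top",r(near),.053)
print("tabs",(f+n)/2,np.linalg.norm(f-n,axis=1))
print("lump",world("top",m([(450,335),(523,380),(487,450),(402,400)]),.03).mean(0))
crop("scene",285,250,80,70,8,"clampscene.png")
crop("scene",385,130,80,105,5.5,"rackscene.png")
E
```

```text
A plate end [[ 0.6169 -0.1089  0.018 ]
 [ 0.5674 -0.0929  0.018 ]]
clamp base +y corners [[ 0.6243 -0.1067  0.01  ]
 [ 0.5631 -0.0874  0.01  ]]
wedge thin [ 0.5273 -0.1915] len [0.0256, 0.0356, 0.0257, 0.0345] ang [-101.2, 160.6, 76.2, -19.8]
wedge thin edge [[ 0.5138 -0.1731  0.028 ]
 [ 0.5077 -0.1981  0.028 ]] thick edge [[ 0.5988 -0.2024  0.037 ]
 [ 0.5908 -0.2286  0.037 ]]
tray [ 0.4565 -0.3999] len [0.2254, 0.1403, 0.234, 0.1448] ang [-50.0, -132.8, 131.3, 43.6]
bay1 [0.5672 0.3361] len [0.0413, 0.1086, 0.0396, 0.1093] ang [-74.8, -162.2, 106.1, 18.7]
bay2 [0.5892 0.2673] len [0.0417, 0.1075, 0.0414, 0.1082] ang [-74.2, -163.5, 106.9, 16.6]
bay3 [0.6118 0.1992] len [0.0415, 0.1083, 0.0395, 0.1086] ang [-74.6, -163.3, 105.6, 17.7]
bay4 [0.6347 0.1314] len [0.0412, 0.109, 0.04, 0.108] ang [-72.2, -162.5, 106.3, 18.2]
tabs [[0.5659 0.3353 0.053 ]
 [0.5881 0.2671 0.053 ]
 [0.6111 0.1985 0.053 ]
 [0.6344 0.1305 0.053 ]] [0.1459 0.1456 0.145  0.146 ]
lump [ 0.3963 -0.0614  0.03  ]
```

View pics/clampscene.png

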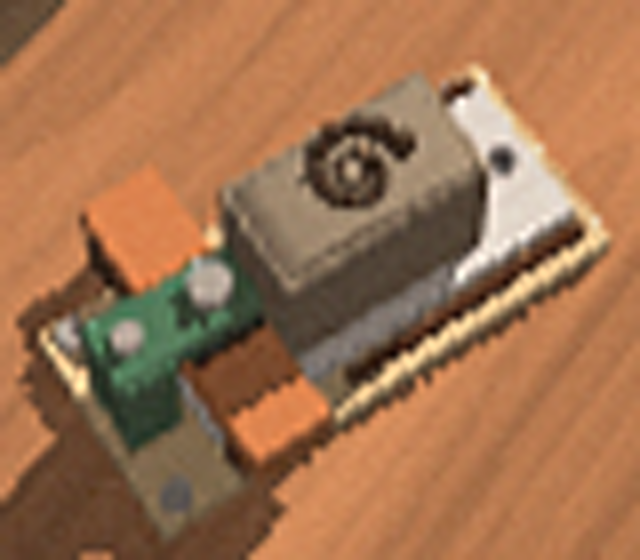

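View pics/rackscene.png

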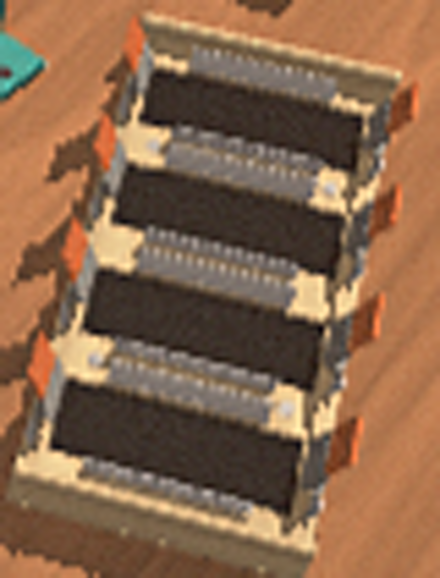

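Estimates from the two views agree within about 2 mm. I'm writing a planner that converts a world target into tool-axis units.

```bash
cat >> h.py <<'E'
from scipy.spatial.transform import Rotation as Ro
def plan(*targets):
    """targets (x,y,z,yaw_deg of closing line), each from the pose before it; prints slide, twist, rows"""
    o=get_obs();p=np.array(o["position"]);R=Ro.from_quat(o["tool_rot"])
    print("t %.2f pos %s F %s gap %.4f ff %.1f j1 %.2f j6 %.2f"%(o["t"],p.round(4),np.round(o["ft_force"],1),o["finger_gap"],o["finger_force"],o["joints"][0],o["joints"][5]))
    for x,y,z,yaw in targets:
        a=np.radians(yaw);yv=np.array([np.cos(a),np.sin(a),0]);zv=np.array([0,0,-1.])
        best=None
        for s in(1,-1):
            Q=Ro.from_matrix(np.c_[np.cross(s*yv,zv),s*yv,zv]);w=(R.inv()*Q).as_rotvec()
            if best is None or np.linalg.norm(w)<np.linalg.norm(best[1]): best=(Q,w)
        Q,w=best;q=np.array([x,y,z]);d=R.inv().apply(q-p)/.03;w=np.degrees(w)/6
        print("slide",d.round(2).tolist(),"twist",w.round(2).tolist(),"rows",round(max(np.linalg.norm(d)/1.39,np.linalg.norm(w)/1.19),1))
        p,R=q,Q
def fr(o,ang,dx,dy):
    a=np.radians(ang);return o[0]+dx*np.cos(a)-dy*np.sin(a),o[1]+dx*np.sin(a)+dy*np.cos(a)
ARM=(.5592,-.2018);CA=-18.0
RA=18.1
BAY={1:(.5665,.3357),2:(.5890,.2672),3:(.6114,.1989),4:(.6343,.1308)}
TRAY=(.4565,-.3999);TA=-48.5
E
python3 - <<'E'
from h import *
plan((.437,-.148,.15,0),(.437,-.148,.010,0),(.437,-.148,.12,0),(*fr(ARM,CA,-.110,-.003),.031,72))
print(world("top",[(545/1.25,175/1.25),(400/1.25,190/1.25)],.01))
E
```

```text
t 0.30 pos [0.1779 0.4938 0.2311] F [-0.1  0.7 -0.1] gap 0.0852 ff 0.0 j1 1.07 j6 1.42
slide [-15.38, -17.2, 2.71] twist [-0.0, 0.0, 11.7] rows 16.7
slide [0.0, 0.0, 4.67] twist [0.0, 0.0, 0.0] rows 3.4
slide [0.0, 0.0, -3.67] twist [0.0, 0.0, 0.0] rows 2.6
slide [-0.76, 0.56, 2.97] twist [0.0, 0.0, -12.0] rows 10.1
[[ 0.65396188 -0.34859208  0.01      ]
 [ 0.61815052 -0.01144824  0.01      ]]
```

arm_command(slide=[[0, 0, 0.0]], twist=[[0, 0, 0]])

```text
t: 0.38
position: [0.178, 0.4939, 0.2312]
tool_rot: [0.172, 0.985, -0.0, -0.0]
ft_force: [-0.0, -0.7, -0.7]
finger_gap: 0.0853
finger_force: 0.0
```

arm_command(slide=[[-15.4, -17.2, 1], [-15.4, -17.2, 1], [-15.4, -17.2, 1], [-15.4, -17.2, 1], [-15.4, -17.2, 1], [-15.4, -17.2, 1], [-15.4, -17.2, 1], [-15.4, -17.2, 1], [-15.4, -17.2, 1], [-15.4, -17.2, 1]], twist=[[0, 0, 11.7], [0, 0, 11.7], [0, 0, 11.7], [0, 0, 11.7], [0, 0, 11.7], [0, 0, 11.7], [0, 0, 11.7], [0, 0, 11.7], [0, 0, 11.7], [0, 0, 11.7]])

```text
t: 1.22
position: [0.3306, 0.1165, 0.2139]
tool_rot: [0.706, 0.708, 0.0, 0.0]
ft_force: [1.1, 1.3, 0.3]
finger_gap: 0.0855
finger_force: 0.0
```

```bash
python3 - <<'E'
from h import *
plan((.437,-.148,.12,0))
E
```

```text
t 1.22 pos [0.3306 0.1165 0.2139] F [1.1 1.3 0.3] gap 0.0855 ff 0.0 j1 0.11 j6 1.67
slide [-8.83, 3.51, 3.13] twist [0.01, -0.0, 0.03] rows 7.2
```

arm_command(slide=[[-8.8, 3.5, 3.1], [-8.8, 3.5, 3.1], [-8.8, 3.5, 3.1], [-8.8, 3.5, 3.1], [-8.8, 3.5, 3.1], [-8.8, 3.5, 3.1], [-8.8, 3.5, 3.1], [-8.8, 3.5, 3.1], [-8.8, 3.5, 3.1], [-8.8, 3.5, 3.1]], twist=[[0, 0, 0], [0, 0, 0], [0, 0, 0], [0, 0, 0], [0, 0, 0], [0, 0, 0], [0, 0, 0], [0, 0, 0], [0, 0, 0], [0, 0, 0]])

```text
t: 2.05
position: [0.4374, -0.1445, 0.1206]
tool_rot: [0.704, 0.71, -0.0, -0.001]
ft_force: [-0.1, 1.0, -0.2]
finger_gap: 0.0854
finger_force: 0.0
```

```bash
python3 - <<'E'
from h import *
plan((.437,-.148,.010,0))
crop("top",320,150,110,80,7,"blk.png")
E
```

```text
t 2.05 pos [ 0.4374 -0.1445  0.1206] F [-0.1  1.  -0.2] gap 0.0854 ff 0.0 j1 -0.50 j6 1.07
slide [-0.12, -0.01, 3.69] twist [-0.01, -0.01, 0.08] rows 2.7
```

View pics/blk.png

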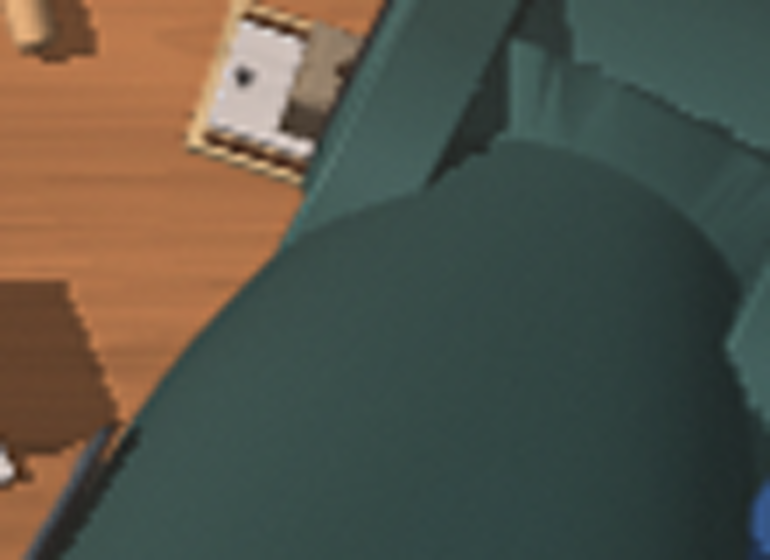

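The arm hides the block in the top view, so I'm going by the earlier measurement.

arm_command(slide=[[-0.1, 0, 1.2], [-0.1, 0, 2.4], [-0.1, 0, 3.3], [-0.1, 0, 3.67], [-0.1, 0, 3.67], [-0.1, 0, 3.67]], twist=[[0, 0, 0], [0, 0, 0], [0, 0, 0], [0, 0, 0], [0, 0, 0], [0, 0, 0]])

```text
t: 2.6
position: [0.4376, -0.1467, 0.0113]
tool_rot: [0.703, 0.711, -0.0, -0.0]
ft_force: [0.9, -0.2, 0.0]
finger_gap: 0.0854
finger_force: 0.0
```

arm_command(slide=[[0, 0, 0], [0, 0, 0], [0, 0, 0], [0, 0, 0], [0, 0, 0], [0, 0, 0], [0, 0, 0], [0, 0, 0]], twist=[[0, 0, 0], [0, 0, 0], [0, 0, 0], [0, 0, 0], [0, 0, 0], [0, 0, 0], [0, 0, 0], [0, 0, 0]], hand=0, grip_force=60)

```text
t: 3.27
position: [0.4382, -0.1479, 0.0115]
tool_rot: [0.704, 0.71, 0.0, 0.001]
ft_force: [-1.5, 1.7, 14.0]
finger_gap: 0.0336
finger_force: 58.6
```

arm_command(slide=[[0, 0, -0.8], [0, 0, -1.6], [0, 0, -1.6]], twist=[[0, 0, 0], [0, 0, 0], [0, 0, 0]])

```text
t: 3.52
position: [0.4394, -0.1486, 0.062]
tool_rot: [0.704, 0.71, 0.001, 0.002]
ft_force: [1.1, -0.2, -0.9]
finger_gap: 0.0332
finger_force: 60.1
```

```bash
python3 - <<'E'
from h import *
plan((*fr(ARM,CA,-.115,-.004),.035,72),(*fr(ARM,CA,-.100,-.004),.032,72))
E
```

```text
t 3.52 pos [ 0.4394 -0.1486  0.062 ] F [ 1.1 -0.2 -0.9] gap 0.0332 ff 60.1 j1 -0.50 j6 1.06
slide [-0.72, 0.3, 0.9] twist [0.02, 0.04, -11.92] rows 10.0
slide [-0.5, -0.0, 0.1] twist [0.0, 0.0, 0.0] rows 0.4
```

arm_command(slide=[[-0.7, 0.3, 0], [-0.7, 0.3, 0], [-0.7, 0.3, 0], [-0.7, 0.3, 0], [-0.7, 0.3, 0], [-0.7, 0.3, 0], [-0.7, 0.3, 0], [-0.7, 0.3, 0], [-0.7, 0.3, 0], [-0.7, 0.3, 0]], twist=[[0, 0, -11.9], [0, 0, -11.9], [0, 0, -11.9], [0, 0, -11.9], [0, 0, -11.9], [0, 0, -11.9], [0, 0, -11.9], [0, 0, -11.9], [0, 0, -11.9], [0, 0, -11.9]])

```text
t: 4.35
position: [0.4468, -0.1686, 0.0583]
tool_rot: [0.154, 0.988, 0.0, -0.0]
ft_force: [-0.2, -0.2, -1.5]
finger_gap: 0.0334
finger_force: 60.1
```

```bash
python3 - <<'E'
from h import *
plan((*fr(ARM,CA,-.110,-.004),.033,72),(*fr(ARM,CA,-.070,-.004),.033,72))
crop("scene",265,225,100,95,6,"pre.png")
E
```

```text
t 4.35 pos [ 0.4468 -0.1686  0.0583] F [-0.2 -0.2 -1.5] gap 0.0334 ff 60.1 j1 -0.53 j6 -0.22
slide [-0.24, -0.03, 0.84] twist [0.0, -0.0, 0.04] rows 0.6
slide [-1.33, 0.0, 0.0] twist [0.0, 0.0, 0.0] rows 1.0
```

View pics/pre.png

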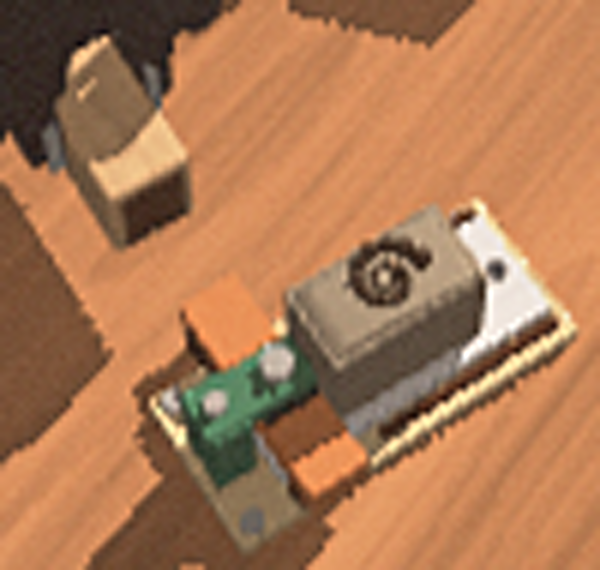

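The block points at the wedge's thin end (230,310), so I'm lowering it and pushing.

arm_command(slide=[[-0.2, 0, 0.6], [-0.2, 0, 0.85], [-0.2, 0, 0.85]], twist=[[0, 0, 0], [0, 0, 0], [0, 0, 0]])

```text
t: 4.65
position: [0.4517, -0.17, 0.0315]
tool_rot: [0.158, 0.987, 0.001, -0.001]
ft_force: [-0.3, 0.8, -1.2]
finger_gap: 0.0337
finger_force: 60.0
```

arm_command(slide=[[-0.2, 0, 0], [-0.4, 0, 0], [-0.5, 0, 0], [-0.6, 0, 0], [-0.7, 0, 0], [-0.75, 0, 0], [-0.8, 0, 0]], twist=[[0, 0, 0], [0, 0, 0], [0, 0, 0], [0, 0, 0], [0, 0, 0], [0, 0, 0], [0, 0, 0]], grip_force=80)

```text
t: 5.23
position: [0.4754, -0.1778, 0.0333]
tool_rot: [0.157, 0.988, 0.0, -0.0]
ft_force: [-4.0, 1.3, 0.3]
finger_gap: 0.0332
finger_force: 81.9
```

arm_command(slide=[[-0.1, 0, 0], [-0.2, 0, 0], [-0.3, 0, 0], [-0.4, 0, 0], [-0.5, 0, 0], [-0.55, 0, 0]], twist=[[0, 0, 0], [0, 0, 0], [0, 0, 0], [0, 0, 0], [0, 0, 0], [0, 0, 0]])

```text
t: 5.73
position: [0.492, -0.1834, 0.0332]
tool_rot: [0.157, 0.988, -0.0, 0.0]
ft_force: [0.0, -0.7, -1.4]
finger_gap: 0.0331
finger_force: 81.9
```

```bash
python3 - <<'E'
from h import *
plan((*fr(ARM,CA,-.070,-.004),.033,72))
E
```

```text
t 5.73 pos [ 0.492  -0.1834  0.0332] F [ 0.  -0.7 -1.4] gap 0.0331 ff 81.9 j1 -0.51 j6 -0.20
slide [0.01, -0.02, 0.01] twist [-0.0, 0.01, -0.02] rows 0.0
```

arm_command(slide=[[0.8, 0, -0.2], [1.8, 0, -1], [1.8, 0, -2.3], [1.8, 0, -2.3]], twist=[[0, 0, 0], [0, 0, 0], [0, 0, 0], [0, 0, 0]])

```text
t: 6.07
position: [0.4404, -0.1667, 0.107]
tool_rot: [0.157, 0.988, -0.001, 0.002]
ft_force: [1.6, -0.7, -1.0]
finger_gap: 0.0333
finger_force: 82.0
```

```bash
python3 - <<'E'
from h import *
plan((*fr(TRAY,TA,0,.03),.10,41.5),(*fr(TRAY,TA,0,.03),.017,41.5))
crop("scene",265,225,100,95,6,"pushed.png")
E
```

```text
t 6.07 pos [ 0.4404 -0.1667  0.107 ] F [ 1.6 -0.7 -1. ] gap 0.0333 ff 82.0 j1 -0.54 j6 -0.22
slide [-3.43, -6.36, 0.26] twist [0.0, 0.05, 5.07] rows 5.2
slide [0.0, 0.0, 2.77] twist [0.0, 0.0, 0.0] rows 2.0
```

View pics/pushed.png

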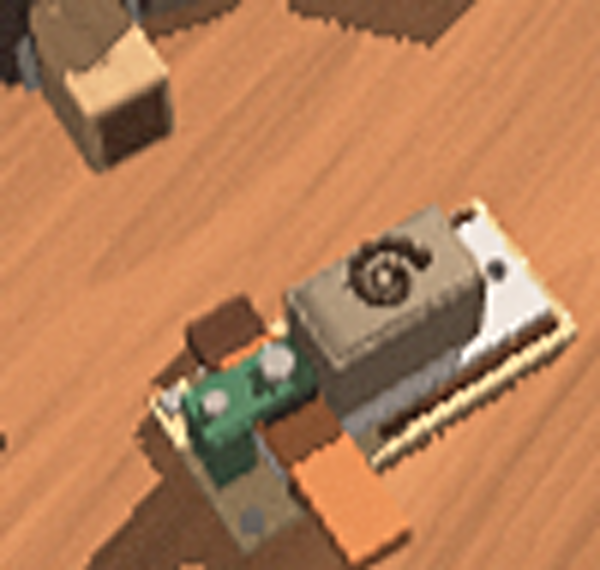

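The wedge has moved out, with its thick end now at (380,540). The block goes to the tray.

arm_command(slide=[[-3.4, -6.4, 0], [-3.4, -6.4, 0], [-3.4, -6.4, 0], [-3.4, -6.4, 0], [-3.4, -6.4, 0], [-3.4, -6.4, 0], [-3.4, -6.4, 0], [-3.4, -6.4, 0], [-3.4, -6.4, 0], [-3.4, -6.4, 0]], twist=[[0, 0, 5.1], [0, 0, 5.1], [0, 0, 5.1], [0, 0, 5.1], [0, 0, 5.1], [0, 0, 5.1], [0, 0, 5.1], [0, 0, 5.1], [0, 0, 5.1], [0, 0, 5.1]])

```text
t: 6.95
position: [0.4772, -0.3793, 0.102]
tool_rot: [0.412, 0.911, 0.0, -0.0]
ft_force: [0.1, 0.7, -1.5]
finger_gap: 0.0329
finger_force: 81.9
```

arm_command(slide=[[0, 0, 1.2], [0, 0, 2.2], [0, 0, 2.8], [0, 0, 2.98], [0, 0, 2.98]], twist=[[0, 0, 0], [0, 0, 0], [0, 0, 0], [0, 0, 0], [0, 0, 0]])

```text
t: 7.37
position: [0.4771, -0.3793, 0.0135]
tool_rot: [0.412, 0.911, -0.0, 0.0]
ft_force: [0.3, 0.4, -1.2]
finger_gap: 0.033
finger_force: 83.3
```

```bash
python3 - <<'E'
from h import *
plan((*fr(TRAY,TA,0,.03),.0165,41.5))
E
```

```text
t 7.37 pos [ 0.4771 -0.3793  0.0135] F [ 0.3  0.4 -1.2] gap 0.0330 ff 83.3 j1 -0.81 j6 0.04
slide [-0.06, 0.03, -0.1] twist [-0.0, 0.0, -0.02] rows 0.1
```

arm_command(slide=[[0, 0, 0], [0, 0, 0], [0, 0, 0], [0, 0, -0.5], [0, 0, -1.8], [0, 0, -3.2], [0, 0, -3.6]], twist=[[0, 0, 0], [0, 0, 0], [0, 0, 0], [0, 0, 0], [0, 0, 0], [0, 0, 0], [0, 0, 0]], hand=52)

```text
t: 7.95
position: [0.4786, -0.3815, 0.1263]
tool_rot: [0.412, 0.911, -0.001, 0.003]
ft_force: [0.7, -1.3, 1.0]
finger_gap: 0.052
finger_force: 0.0
```

```bash
python3 - <<'E'
from h import *
plan((*fr(ARM,CA,.052,0),.122,72),(*fr(ARM,CA,.052,0),.013,72))
E
```

```text
t 7.95 pos [ 0.4786 -0.3815  0.1263] F [ 0.7 -1.3  1. ] gap 0.0520 ff 0.0 j1 -0.81 j6 0.04
slide [1.23, 6.86, 0.14] twist [-0.01, 0.06, -5.11] rows 5.0
slide [0.0, 0.0, 3.63] twist [0.0, 0.0, 0.0] rows 2.6
```

arm_command(slide=[[1.2, 6.9, 0], [1.2, 6.9, 0], [1.2, 6.9, 0], [1.2, 6.9, 0], [1.2, 6.9, 0], [1.2, 6.9, 0], [1.2, 6.9, 0], [1.2, 6.9, 0], [1.2, 6.9, 0], [1.2, 6.9, 0]], twist=[[0, 0, -5.1], [0, 0, -5.1], [0, 0, -5.1], [0, 0, -5.1], [0, 0, -5.1], [0, 0, -5.1], [0, 0, -5.1], [0, 0, -5.1], [0, 0, -5.1], [0, 0, -5.1]])

```text
t: 8.78
position: [0.6083, -0.2179, 0.1208]
tool_rot: [0.158, 0.987, -0.0, -0.0]
ft_force: [0.7, -0.4, -0.6]
finger_gap: 0.052
finger_force: 0.0
```

```bash
python3 - <<'E'
from h import *
plan((*fr(ARM,CA,.052,0),.013,72))
crop("scene",265,215,110,95,6,"wg.png")
E
```

```text
t 8.78 pos [ 0.6083 -0.2179  0.1208] F [ 0.7 -0.4 -0.6] gap 0.0520 ff 0.0 j1 -0.47 j6 -0.15
slide [-0.01, 0.01, 3.59] twist [-0.0, -0.0, -0.03] rows 2.6
```

View pics/wg.png

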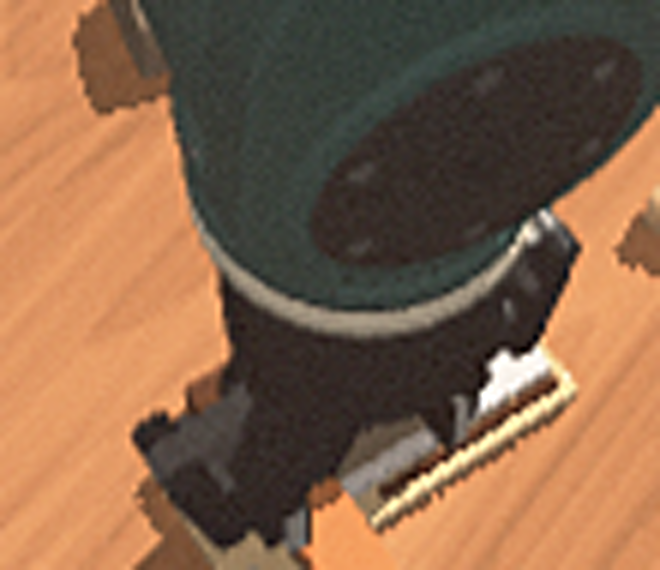

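Only the arm shows over the clamp, with the wedge's thick end below it at (350,530). I'll descend, grip, draw out and lift.

arm_command(slide=[[0, 0, 1.2], [0, 0, 2.3], [0, 0, 3.2], [0, 0, 3.55], [0, 0, 3.55]], twist=[[0, 0, 0], [0, 0, 0], [0, 0, 0], [0, 0, 0], [0, 0, 0]])

```text
t: 9.25
position: [0.6073, -0.2168, 0.0122]
tool_rot: [0.158, 0.987, 0.001, -0.002]
ft_force: [0.3, 0.3, 0.1]
finger_gap: 0.052
finger_force: 0.0
```

arm_command(slide=[[0, 0, 0], [0, 0, 0], [0, 0, 0], [0, 0, 0], [0, 0, 0], [0, 0, 0]], twist=[[0, 0, 0], [0, 0, 0], [0, 0, 0], [0, 0, 0], [0, 0, 0], [0, 0, 0]], hand=0, grip_force=50)

```text
t: 9.75
position: [0.6099, -0.2175, 0.0162]
tool_rot: [0.157, 0.988, -0.001, 0.001]
ft_force: [0.6, -0.9, 5.2]
finger_gap: 0.0233
finger_force: 31.8
```

arm_command(slide=[[-0.3, 0, 0], [-0.7, 0, 0], [-1.1, 0, 0], [-1.5, 0, 0], [-2.0, 0, 0], [-2.0, 0, 0]], twist=[[0, 0, 0], [0, 0, 0], [0, 0, 0], [0, 0, 0], [0, 0, 0], [0, 0, 0]])

```text
t: 10.25
position: [0.6684, -0.2364, 0.0154]
tool_rot: [0.157, 0.988, -0.0, 0.002]
ft_force: [-1.0, 0.3, 0.1]
finger_gap: 0.023
finger_force: 53.3
```

```bash
python3 - <<'E'
from h import *
plan((*fr(ARM,CA,.112,0),.013,72))
print(fr(ARM,CA,.112,0))
E
```

```text
t 10.25 pos [ 0.6684 -0.2364  0.0154] F [-1.   0.3  0.1] gap 0.0230 ff 53.3 j1 -0.45 j6 -0.14
slide [0.09, -0.03, 0.08] twist [-0.0, 0.03, -0.02] rows 0.1
(np.float64(0.6657183298250572), np.float64(-0.23640990336999412))
```

arm_command(slide=[[0, 0, -0.6], [0, 0, -1.6], [0, 0, -2.6], [0, 0, -3.5], [0, 0, -3.5], [0, 0, -3.5]], twist=[[0, 0, 0], [0, 0, 0], [0, 0, 0], [0, 0, 0], [0, 0, 0], [0, 0, 0]])

```text
t: 10.75
position: [0.6665, -0.2358, 0.1215]
tool_rot: [0.157, 0.988, -0.001, 0.002]
ft_force: [-0.5, 0.6, -1.4]
finger_gap: 0.0228
finger_force: 53.3
```

```bash
python3 - <<'E'
from h import *
plan((*fr(TRAY,TA,.032,-.034),.12,41.5),(*fr(TRAY,TA,.032,-.034),.007,41.5))
E
```

```text
t 10.75 pos [ 0.6665 -0.2358  0.1215] F [-0.5  0.6 -1.4] gap 0.0228 ff 53.3 j1 -0.46 j6 -0.14
slide [4.61, -8.89, 0.04] twist [0.0, 0.04, 5.07] rows 7.2
slide [0.0, 0.0, 3.77] twist [0.0, 0.0, 0.0] rows 2.7
```

arm_command(slide=[[4.6, -8.9, 0], [4.6, -8.9, 0], [4.6, -8.9, 0], [4.6, -8.9, 0], [4.6, -8.9, 0], [4.6, -8.9, 0], [4.6, -8.9, 0], [4.6, -8.9, 0], [4.6, -8.9, 0], [4.6, -8.9, 0]], twist=[[0, 0, 5.1], [0, 0, 5.1], [0, 0, 5.1], [0, 0, 5.1], [0, 0, 5.1], [0, 0, 5.1], [0, 0, 5.1], [0, 0, 5.1], [0, 0, 5.1], [0, 0, 5.1]])

```text
t: 11.58
position: [0.4513, -0.446, 0.1186]
tool_rot: [0.413, 0.911, 0.0, -0.0]
ft_force: [0.1, -0.1, -0.9]
finger_gap: 0.0229
finger_force: 53.3
```

arm_command(slide=[[0, 0, 1.2], [0, 0, 2.4], [0, 0, 3.3], [0, 0, 3.7], [0, 0, 3.75], [0, 0, 3.75]], twist=[[0, 0, 0], [0, 0, 0], [0, 0, 0], [0, 0, 0], [0, 0, 0], [0, 0, 0]])

```text
t: 12.08
position: [0.4526, -0.4445, 0.0058]
tool_rot: [0.411, 0.911, 0.001, -0.001]
ft_force: [-0.1, 0.2, -0.3]
finger_gap: 0.0226
finger_force: 53.4
```

arm_command(slide=[[0, 0, 0], [0, 0, 0], [0, 0, 0], [0, 0, -0.6], [0, 0, -2], [0, 0, -3.4], [0, 0, -4.5], [0, 0, -4.5]], twist=[[0, 0, 0], [0, 0, 0], [0, 0, 0], [0, 0, 0], [0, 0, 0], [0, 0, 0], [0, 0, 0], [0, 0, 0]], hand=42)

```text
t: 12.75
position: [0.4541, -0.4481, 0.1491]
tool_rot: [0.412, 0.911, -0.002, 0.004]
ft_force: [0.8, -1.8, 0.2]
finger_gap: 0.0417
finger_force: 0.0
```

```bash
python3 - <<'E'
from h import *
C=fr(ARM,CA,0,.046)
print(C)
plan((*C,.145,-18),(*C,.031,-18))
im=grab_frame("scene")
cv2.imwrite("pics/tray.png",cv2.resize(im[220:400,150:390],None,fx=3.2,fy=3.2,interpolation=2))
E
```

```text
(np.float64(0.5734147817412476), np.float64(-0.15805140025042294))
t 12.75 pos [ 0.4541 -0.4481  0.1491] F [ 0.8 -1.8  0.2] gap 0.0417 ff 0.0 j1 -0.91 j6 -0.06
slide [4.63, 9.37, 0.09] twist [0.05, 0.09, 9.89] rows 8.3
slide [0.0, 0.0, 3.8] twist [0.0, 0.0, 0.0] rows 2.7
```

View pics/tray.png

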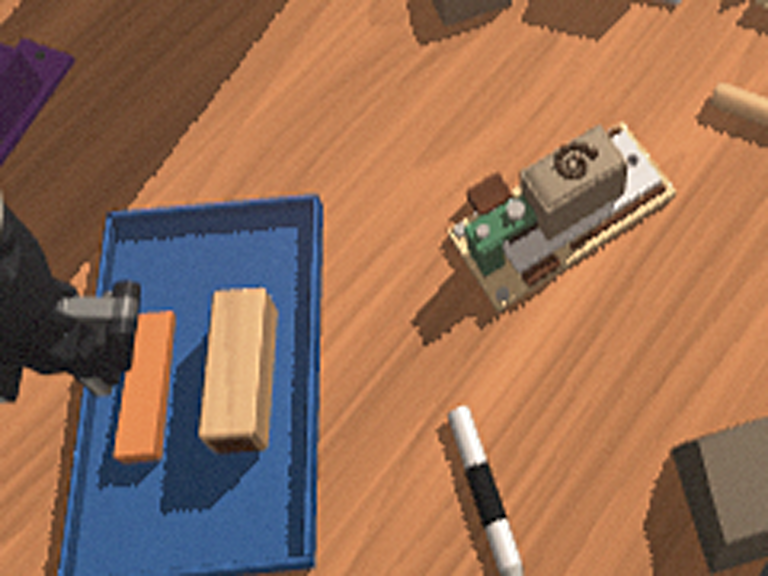

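Wedge and block both lie in the tray, at (145,385) and (238,370). Next is carrier A.

arm_command(slide=[[4.6, 9.4, 0], [4.6, 9.4, 0], [4.6, 9.4, 0], [4.6, 9.4, 0], [4.6, 9.4, 0], [4.6, 9.4, 0], [4.6, 9.4, 0], [4.6, 9.4, 0], [4.6, 9.4, 0], [4.6, 9.4, 0]], twist=[[0, 0, 9.9], [0, 0, 9.9], [0, 0, 9.9], [0, 0, 9.9], [0, 0, 9.9], [0, 0, 9.9], [0, 0, 9.9], [0, 0, 9.9], [0, 0, 9.9], [0, 0, 9.9]], hand=64)

```text
t: 13.63
position: [0.5728, -0.1543, 0.1409]
tool_rot: [0.81, 0.587, -0.0, -0.0]
ft_force: [0.3, -0.3, 0.5]
finger_gap: 0.0638
finger_force: 0.0
```

```bash
python3 - <<'E'
from h import *
plan((*fr(ARM,CA,0,.046),.031,-18))
E
```

```text
t 13.63 pos [ 0.5728 -0.1543  0.1409] F [ 0.3 -0.3  0.5] gap 0.0638 ff 0.0 j1 -0.40 j6 1.49
slide [-0.11, 0.06, 3.66] twist [-0.01, -0.0, -0.02] rows 2.6
```

arm_command(slide=[[-0.1, 0, 1.2], [-0.1, 0, 2.4], [-0.1, 0, 3.3], [-0.1, 0, 3.6], [-0.1, 0, 3.6]], twist=[[0, 0, 0], [0, 0, 0], [0, 0, 0], [0, 0, 0], [0, 0, 0]])

```text
t: 14.05
position: [0.57, -0.1594, 0.0317]
tool_rot: [0.809, 0.588, -0.001, -0.002]
ft_force: [-0.6, 0.2, 0.3]
finger_gap: 0.0639
finger_force: 0.0
```

arm_command(slide=[[0, 0, 0], [0, 0, 0], [0, 0, 0], [0, 0, 0], [0, 0, 0], [0, 0, 0], [0, 0, 0], [0, 0, 0]], twist=[[0, 0, 0], [0, 0, 0], [0, 0, 0], [0, 0, 0], [0, 0, 0], [0, 0, 0], [0, 0, 0], [0, 0, 0]], hand=0, grip_force=90)

```text
t: 14.72
position: [0.5728, -0.1601, 0.0358]
tool_rot: [0.809, 0.587, 0.001, 0.002]
ft_force: [-0.8, 0.6, 6.8]
finger_gap: 0.0331
finger_force: 89.1
```

```bash
python3 - <<'E'
from h import *
p=get_obs()["position"]
plan((p[0],p[1],p[2]+.008,-18),(*fr(p,CA,0,.045),p[2]+.008,-18))
E
```

```text
t 14.72 pos [ 0.5728 -0.1601  0.0358] F [-0.8  0.6  6.8] gap 0.0331 ff 89.1 j1 -0.41 j6 1.48
slide [-0.0, 0.0, -0.27] twist [0.03, 0.01, -0.01] rows 0.2
slide [1.5, 0.0, 0.0] twist [0.0, 0.0, 0.0] rows 1.1
```

arm_command(slide=[[0, 0, -0.15], [0, 0, -0.3], [0, 0, -0.3], [0, 0, -0.3]], twist=[[0, 0, 0], [0, 0, 0], [0, 0, 0], [0, 0, 0]])

```text
t: 15.05
position: [0.5719, -0.1595, 0.0433]
tool_rot: [0.809, 0.587, 0.0, 0.0]
ft_force: [-0.2, 0.0, -5.6]
finger_gap: 0.0326
finger_force: 89.7
```

arm_command(slide=[[0.3, 0, 0], [0.7, 0, 0], [1.1, 0, 0], [1.5, 0, 0], [1.5, 0, 0]], twist=[[0, 0, 0], [0, 0, 0], [0, 0, 0], [0, 0, 0], [0, 0, 0]])

```text
t: 15.47
position: [0.5863, -0.1139, 0.0426]
tool_rot: [0.809, 0.588, 0.0, -0.0]
ft_force: [-0.4, 0.4, -4.4]
finger_gap: 0.0328
finger_force: 89.6
```

arm_command(slide=[[0, 0, -0.8], [0, 0, -2], [0, 0, -3.2], [0, 0, -4], [0, 0, -4]], twist=[[0, 0, 0], [0, 0, 0], [0, 0, 0], [0, 0, 0], [0, 0, 0]])

```text
t: 15.88
position: [0.5878, -0.1168, 0.1678]
tool_rot: [0.809, 0.587, 0.002, 0.003]
ft_force: [-0.0, 0.3, -5.1]
finger_gap: 0.0327
finger_force: 91.1
```

```bash
python3 - <<'E'
from h import *
plan((*BAY[4],.163,RA+90))
E
```

```text
t 15.88 pos [ 0.5878 -0.1168  0.1678] F [-0.   0.3 -5.1] gap 0.0327 ff 91.1 j1 -0.33 j6 1.55
slide [8.33, -1.09, 0.15] twist [0.07, -0.03, 8.97] rows 7.5
```

arm_command(slide=[[8.3, -1.1, 0], [8.3, -1.1, 0], [8.3, -1.1, 0], [8.3, -1.1, 0], [8.3, -1.1, 0], [8.3, -1.1, 0], [8.3, -1.1, 0], [8.3, -1.1, 0], [8.3, -1.1, 0], [8.3, -1.1, 0]], twist=[[0, 0, 9], [0, 0, 9], [0, 0, 9], [0, 0, 9], [0, 0, 9], [0, 0, 9], [0, 0, 9], [0, 0, 9], [0, 0, 9], [0, 0, 9]])

```text
t: 16.72
position: [0.6312, 0.1306, 0.1617]
tool_rot: [0.988, 0.158, -0.001, 0.0]
ft_force: [0.2, -0.5, -4.5]
finger_gap: 0.0326
finger_force: 90.9
```

```bash
python3 - <<'E'
from h import *
plan((*fr(BAY[4],RA,-.002,0),.075,RA+90))
E
```

```text
t 16.72 pos [0.6312 0.1306 0.1617] F [ 0.2 -0.5 -4.5] gap 0.0326 ff 90.9 j1 0.08 j6 2.90
slide [0.04, 0.03, 2.89] twist [-0.0, 0.01, 0.01] rows 2.1
```

arm_command(slide=[[0, 0, 1.2], [0, 0, 2.2], [0, 0, 2.8], [0, 0, 2.8], [0, 0, 2.8]], twist=[[0, 0, 0], [0, 0, 0], [0, 0, 0], [0, 0, 0], [0, 0, 0]])

```text
t: 17.13
position: [0.6311, 0.1296, 0.0784]
tool_rot: [0.988, 0.156, -0.001, -0.0]
ft_force: [-0.5, 0.2, -3.4]
finger_gap: 0.0326
finger_force: 90.7
```

```bash
python3 - <<'E'
from h import *
plan((*fr(BAY[4],RA,-.002,0),.04,RA+90))
im=grab_frame("scene")
cv2.imwrite("pics/hover.png",cv2.resize(im[145:245,365:475],None,fx=7,fy=6,interpolation=2)[:, :770])
E
```

```text
t 17.13 pos [0.6311 0.1296 0.0784] F [-0.5  0.2 -3.4] gap 0.0326 ff 90.7 j1 0.08 j6 2.90
slide [0.05, -0.0, 1.28] twist [-0.0, 0.02, -0.02] rows 0.9
```

View pics/hover.png

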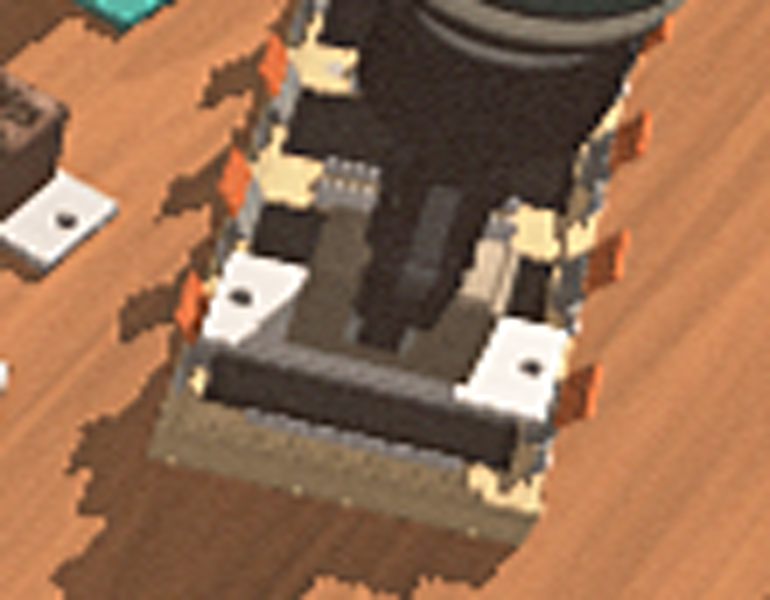

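```bash
python3 - <<'E'
from h import *
np.set_printoptions(precision=4,suppress=True)
s=[(365+x/7-.4,145+y/6-.4) for x,y in [(203,336),(548,416),(567,325),(235,255)]]
w=world("scene",s,.0606);print(w,w.mean(0),[np.linalg.norm(w[i]-w[i-1]) for i in range(4)])
t=[(365+x/7-.4,145+y/6-.4) for x,y in [(188,274),(591,370)]]
t+= [(365+x/7-.4,145+y/6-.4) for x,y in [(235,152),(618,235)]]
v=world("scene",t,.053);print(v,v[:2].mean(0),np.linalg.norm(v[0]-v[1]),v[2:].mean(0),np.linalg.norm(v[2]-v[3]))
v=w.mean(0)[:2]-get_obs()["position"][:2]
a=np.radians(18.1);print("plate rel TCP in rack x,y",v@[np.cos(a),np.sin(a)],v@[-np.sin(a),np.cos(a)])
E
```

```text
[[0.5842 0.0909 0.0606]
 [0.6972 0.1283 0.0606]
 [0.6822 0.1727 0.0606]
 [0.5718 0.1336 0.0606]] [0.6338 0.1314 0.0606] [np.float64(0.044424623689452214), np.float64(0.11900754955359596), np.float64(0.046807071262849276), np.float64(0.11711775552002272)]
[[0.5615 0.1205 0.053 ]
 [0.6982 0.1635 0.053 ]
 [0.5408 0.1885 0.053 ]
 [0.6748 0.233  0.053 ]] [0.6299 0.142  0.053 ] 0.14321090983380794 [0.6078 0.2108 0.053 ] 0.14119757644818026
plate rel TCP in rack x,y 0.0022391817594059837 0.0009126890430893724
```

The plate sits over bay 4, with its ends at (250,300) and (515,365) between the tabs. Its offset agrees within 1 mm, so I'm pressing down.

arm_command(slide=[[0.05, 0, 0.2], [0.05, 0, 0.4], [0.05, 0, 0.5], [0.05, 0, 0.6], [0.05, 0, 0.7], [0.05, 0, 0.8], [0.05, 0, 0.9], [0.05, 0, 0.9]], twist=[[0, 0, 0], [0, 0, 0], [0, 0, 0], [0, 0, 0], [0, 0, 0], [0, 0, 0], [0, 0, 0], [0, 0, 0]])

```text
t: 17.85
position: [0.6338, 0.1308, 0.0523]
tool_rot: [0.988, 0.156, 0.001, 0.0]
ft_force: [-0.8, -0.1, 3.8]
finger_gap: 0.0325
finger_force: 92.1
```

arm_command(slide=[[0, 0, 0.1], [0, 0, 0.2], [0, 0, 0.3], [0, 0, 0.4], [0, 0, 0.5], [0, 0, 0.6], [0, 0, 0.6]], twist=[[0, 0, 0], [0, 0, 0], [0, 0, 0], [0, 0, 0], [0, 0, 0], [0, 0, 0], [0, 0, 0]], grip_force=110)

```text
t: 18.43
position: [0.6341, 0.1309, 0.039]
tool_rot: [0.988, 0.155, 0.003, 0.0]
ft_force: [-24.7, -0.6, 67.1]
finger_gap: 0.0326
finger_force: 122.8
```

arm_command(slide=[[0, 0, -0.15], [0, 0, -0.15], [0, 0, -0.15]], twist=[[0, 0, 0], [0, 0, 0], [0, 0, 0]])

```text
t: 18.68
position: [0.6332, 0.1308, 0.0392]
tool_rot: [0.988, 0.156, 0.001, 0.0]
ft_force: [-8.5, -0.1, 22.1]
finger_gap: 0.0325
finger_force: 115.9
```

arm_command(slide=[[0, 0, 0], [0, 0, 0], [0, 0, 0], [0, 0, 0], [0, 0, -0.3], [0, 0, -1.3], [0, 0, -2.6], [0, 0, -3.5], [0, 0, -4], [0, 0, -4]], twist=[[0, 0, 0], [0, 0, 0], [0, 0, 0], [0, 0, 0], [0, 0, 0], [0, 0, 0], [0, 0, 0], [0, 0, 0], [0, 0, 0], [0, 0, 0]], hand=52)

```text
t: 19.52
position: [0.6346, 0.1308, 0.1625]
tool_rot: [0.988, 0.156, 0.003, 0.0]
ft_force: [0.4, 0.2, 0.8]
finger_gap: 0.0517
finger_force: 0.0
```

```bash
python3 - <<'E'
from h import *
plan((.4747,.0268,.16,111.2))
E
```

```text
t 19.52 pos [0.6346 0.1308 0.1625] F [0.4 0.2 0.8] gap 0.0517 ff 0.0 j1 0.08 j6 2.91
slide [-6.14, 1.66, 0.05] twist [0.01, -0.05, -0.55] rows 4.6
```

```bash
python3 - <<'E'
from h import *
plan((.42,-.25,.16,111.2))
E
```

```text
t 19.52 pos [0.6346 0.1308 0.1625] F [0.4 0.2 0.8] gap 0.0517 ff 0.0 j1 0.08 j6 2.91
slide [-10.71, 9.88, 0.04] twist [0.01, -0.05, -0.55] rows 10.5
```

arm_command(slide=[[-10.7, 9.9, 0], [-10.7, 9.9, 0], [-10.7, 9.9, 0], [-10.7, 9.9, 0], [-10.7, 9.9, 0], [-10.7, 9.9, 0], [-10.7, 9.9, 0], [-10.7, 9.9, 0], [-10.7, 9.9, 0], [-10.7, 9.9, 0]], twist=[[0, 0, -0.5], [0, 0, -0.5], [0, 0, -0.5], [0, 0, -0.5], [0, 0, -0.5], [0, 0, -0.5], [0, 0, -0.5], [0, 0, -0.5], [0, 0, -0.5], [0, 0, -0.5]])

```text
t: 20.35
position: [0.4274, -0.2338, 0.1579]
tool_rot: [0.983, 0.182, -0.0, -0.0]
ft_force: [1.5, -0.4, -0.2]
finger_gap: 0.0521
finger_force: 0.0
```

```bash
python3 - <<'E'
from h import *
print(get_obs()["position"])
t=grab_frame("top");s=grab_frame("scene")
cv2.imwrite("pics/top_full1.png",t)
A=cv2.resize(t[112:242,232:345],(452,520),interpolation=2)
B=cv2.resize(s[185:245,375:460],(340,240),interpolation=2)
C=cv2.resize(s[165:230,315:385],(301,280),interpolation=2)
m=np.zeros((520,800,3),np.uint8);m[:,:452]=A;m[:240,455:795]=B;m[240:520,455:756]=C
cv2.imwrite("pics/mont.png",m)
E
```

```text
[ 0.42740405 -0.23378144  0.15792591]
```

View pics/mont.png

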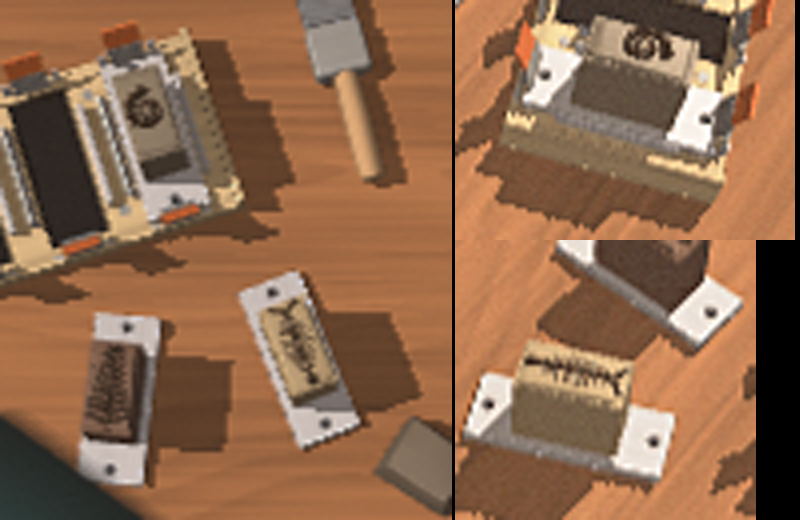

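Carrier A is level in bay 4 with both latches shut, and carriers C and D have not moved. The last joint would run near its limit over bays 3 and 2, so I'll turn the wrist half a turn while heading to C.

```bash
python3 - <<'E'
from h import *
plan((.4747,.0268,.16,110.9-180+110))
E
```

```text
t 20.45 pos [ 0.4265 -0.2367  0.1579] F [ 0.2 -0.4 -0.6] gap 0.0520 ff 0.0 j1 -0.67 j6 2.11
slide [4.59, -7.66, -0.08] twist [0.01, 0.01, 11.61] rows 9.8
```

arm_command(slide=[[4.6, -7.7, 0], [4.6, -7.7, 0], [4.6, -7.7, 0], [4.6, -7.7, 0], [4.6, -7.7, 0], [4.6, -7.7, 0], [4.6, -7.7, 0], [4.6, -7.7, 0], [4.6, -7.7, 0], [4.6, -7.7, 0]], twist=[[0, 0, -11.7], [0, 0, -11.7], [0, 0, -11.7], [0, 0, -11.7], [0, 0, -11.7], [0, 0, -11.7], [0, 0, -11.7], [0, 0, -11.7], [0, 0, -11.7], [0, 0, -11.7]], hand=64)

```text
t: 21.28
position: [0.4752, 0.0335, 0.1578]
tool_rot: [0.697, 0.717, -0.0, -0.0]
ft_force: [-0.5, 0.5, 0.0]
finger_gap: 0.0639
finger_force: 0.0
```

arm_command(slide=[[0, 0, 0], [0, 0, 0], [0, 0, 0], [0, 0, 0], [0, 0, 0], [0, 0, 0], [0, 0, 0], [0, 0, 0], [0, 0, 0], [0, 0, 0]], twist=[[0, 0, -11.7], [0, 0, -11.7], [0, 0, -11.7], [0, 0, -11.7], [0, 0, -11.7], [0, 0, -11.7], [0, 0, -11.7], [0, 0, -11.7], [0, 0, -11.7], [0, 0, -11.7]])

```text
t: 22.12
position: [0.4752, 0.0329, 0.1578]
tool_rot: [0.159, 0.987, 0.0, -0.0]
ft_force: [0.6, 0.3, 0.5]
finger_gap: 0.0636
finger_force: 0.0
```

```bash
python3 - <<'E'
from h import *
plan((.4747,.0268,.15,110.9))
E
```

```text
t 22.12 pos [0.4752 0.0329 0.1578] F [0.6 0.3 0.5] gap 0.0636 ff 0.0 j1 -0.10 j6 0.22
slide [-0.05, -0.2, 0.26] twist [0.0, -0.01, -6.53] rows 5.5
```

arm_command(slide=[[-0.05, -0.2, 0], [-0.05, -0.2, 0], [-0.05, -0.2, 0], [-0.05, -0.2, 0], [-0.05, -0.2, 0], [-0.05, -0.2, 0], [-0.05, -0.2, 0], [-0.05, -0.2, 0]], twist=[[0, 0, -6.5], [0, 0, -6.5], [0, 0, -6.5], [0, 0, -6.5], [0, 0, -6.5], [0, 0, -6.5], [0, 0, -6.5], [0, 0, -6.5]])

```text
t: 22.78
position: [0.4748, 0.0266, 0.1579]
tool_rot: [-0.175, 0.985, 0.0, -0.0]
ft_force: [-0.1, -0.8, -0.1]
finger_gap: 0.0636
finger_force: 0.0
```

```bash
python3 - <<'E'
from h import *
plan((.4747,.0268,.022,110.9))
E
```

```text
t 22.78 pos [0.4748 0.0266 0.1579] F [-0.1 -0.8 -0.1] gap 0.0636 ff 0.0 j1 -0.12 j6 -0.47
slide [-0.0, 0.0, 4.53] twist [0.0, -0.0, -0.12] rows 3.3
```

arm_command(slide=[[0, 0, 1.2], [0, 0, 2.4], [0, 0, 3.5], [0, 0, 4.2], [0, 0, 4.5], [0, 0, 4.5]], twist=[[0, 0, -0.1], [0, 0, -0.1], [0, 0, -0.1], [0, 0, -0.1], [0, 0, -0.1], [0, 0, -0.1]])

```text
t: 23.28
position: [0.4739, 0.0265, 0.0218]
tool_rot: [-0.181, 0.984, 0.0, -0.002]
ft_force: [-0.4, 0.0, 0.7]
finger_gap: 0.064
finger_force: 0.0
```

arm_command(slide=[[0, 0, 0], [0, 0, 0], [0, 0, 0], [0, 0, 0], [0, 0, 0], [0, 0, 0], [0, 0, 0], [0, 0, 0]], twist=[[0, 0, 0], [0, 0, 0], [0, 0, 0], [0, 0, 0], [0, 0, 0], [0, 0, 0], [0, 0, 0], [0, 0, 0]], hand=0, grip_force=100)

```text
t: 23.95
position: [0.4759, 0.0264, 0.0249]
tool_rot: [-0.181, 0.983, -0.0, 0.001]
ft_force: [-2.6, 1.6, 10.5]
finger_gap: 0.0327
finger_force: 100.3
```

arm_command(slide=[[0, 0, -0.8], [0, 0, -2], [0, 0, -3.2], [0, 0, -4.5], [0, 0, -4.5], [0, 0, -4.5]], twist=[[0, 0, 0], [0, 0, 0], [0, 0, 0], [0, 0, 0], [0, 0, 0], [0, 0, 0]])

```text
t: 24.45
position: [0.4762, 0.0262, 0.1603]
tool_rot: [-0.181, 0.983, -0.001, 0.002]
ft_force: [0.4, 0.3, -6.0]
finger_gap: 0.0325
finger_force: 101.6
```

```bash
python3 - <<'E'
from h import *
plan((*BAY[3],.16,RA+90))
E
```

```text
t 24.45 pos [0.4762 0.0262 0.1603] F [ 0.4  0.3 -6. ] gap 0.0325 ff 101.6 j1 -0.12 j6 -0.48
slide [-6.26, 3.77, 0.03] twist [-0.02, 0.04, 0.47] rows 5.3
```

arm_command(slide=[[-6.3, 3.8, 0], [-6.3, 3.8, 0], [-6.3, 3.8, 0], [-6.3, 3.8, 0], [-6.3, 3.8, 0], [-6.3, 3.8, 0], [-6.3, 3.8, 0], [-6.3, 3.8, 0], [-6.3, 3.8, 0]], twist=[[0, 0, 0.47], [0, 0, 0.47], [0, 0, 0.47], [0, 0, 0.47], [0, 0, 0.47], [0, 0, 0.47], [0, 0, 0.47], [0, 0, 0.47], [0, 0, 0.47]])

```text
t: 25.2
position: [0.6099, 0.1997, 0.157]
tool_rot: [-0.157, 0.988, -0.0, -0.001]
ft_force: [0.1, -0.6, -4.7]
finger_gap: 0.0326
finger_force: 101.5
```

```bash
python3 - <<'E'
from h import *
plan((*fr(BAY[3],RA,.001,0),.076,RA+90))
E
```

```text
t 25.20 pos [0.6099 0.1997 0.157 ] F [ 0.1 -0.6 -4.7] gap 0.0326 ff 101.5 j1 0.19 j6 -0.13
slide [-0.08, -0.04, 2.7] twist [0.0, -0.02, -0.01] rows 1.9
```

arm_command(slide=[[-0.08, -0.03, 1.2], [-0.08, -0.03, 2.2], [-0.08, -0.03, 2.7], [-0.08, -0.03, 2.7], [-0.08, -0.03, 2.7]], twist=[[0, 0, 0], [0, 0, 0], [0, 0, 0], [0, 0, 0], [0, 0, 0]])

```text
t: 25.62
position: [0.6127, 0.1992, 0.0773]
tool_rot: [-0.157, 0.988, -0.0, -0.001]
ft_force: [-0.2, 0.3, -4.9]
finger_gap: 0.0326
finger_force: 101.4
```

```bash
python3 - <<'E'
from h import *
plan((*fr(BAY[3],RA,.001,0),.039,RA+90))
E
```

```text
t 25.62 pos [0.6127 0.1992 0.0773] F [-0.2  0.3 -4.9] gap 0.0326 ff 101.4 j1 0.19 j6 -0.13
slide [0.01, 0.0, 1.28] twist [0.0, -0.01, -0.01] rows 0.9
```

arm_command(slide=[[0, 0, 0.2], [0, 0, 0.4], [0, 0, 0.5], [0, 0, 0.6], [0, 0, 0.7], [0, 0, 0.8], [0, 0, 0.9], [0, 0, 0.9]], twist=[[0, 0, 0], [0, 0, 0], [0, 0, 0], [0, 0, 0], [0, 0, 0], [0, 0, 0], [0, 0, 0], [0, 0, 0]], grip_force=110)

```text
t: 26.28
position: [0.614, 0.2003, 0.0507]
tool_rot: [-0.157, 0.988, 0.0, 0.001]
ft_force: [-2.7, -1.0, -1.0]
finger_gap: 0.0328
finger_force: 110.2
```

arm_command(slide=[[0, 0, 0.1], [0, 0, 0.2], [0, 0, 0.3], [0, 0, 0.4], [0, 0, 0.45], [0, 0, 0.5], [0, 0, 0.5]], twist=[[0, 0, 0], [0, 0, 0], [0, 0, 0], [0, 0, 0], [0, 0, 0], [0, 0, 0], [0, 0, 0]])

```text
t: 26.87
position: [0.6133, 0.2001, 0.0388]
tool_rot: [-0.157, 0.988, -0.0, 0.001]
ft_force: [-21.4, -5.1, 51.1]
finger_gap: 0.0327
finger_force: 118.0
```

arm_command(slide=[[0, 0, -0.12], [0, 0, -0.12], [0, 0, -0.12]], twist=[[0, 0, 0], [0, 0, 0], [0, 0, 0]])

```text
t: 27.12
position: [0.6136, 0.2002, 0.0389]
tool_rot: [-0.157, 0.988, 0.0, 0.0]
ft_force: [-3.7, -0.9, 6.9]
finger_gap: 0.0329
finger_force: 112.3
```

arm_command(slide=[[0, 0, 0], [0, 0, 0], [0, 0, 0], [0, 0, 0], [0, 0, -0.3], [0, 0, -1.3], [0, 0, -2.6], [0, 0, -3.5], [0, 0, -4], [0, 0, -4]], twist=[[0, 0, 0], [0, 0, 0], [0, 0, 0], [0, 0, 0], [0, 0, 0], [0, 0, 0], [0, 0, 0], [0, 0, 0], [0, 0, 0], [0, 0, 0]], hand=52)

```text
t: 27.95
position: [0.615, 0.2004, 0.1632]
tool_rot: [-0.157, 0.988, 0.0, 0.003]
ft_force: [0.6, -0.3, -0.6]
finger_gap: 0.0521
finger_force: 0.0
```

```bash
python3 - <<'E'
from h import *
s=grab_frame("scene");cv2.imwrite("pics/s2.png",s)
# has D moved? bright plate of D: compare scene crop with first scene frame (pics/scene0 is 800x500)
a=cv2.resize(cv2.imread("pics/scene0.png"),(640,400),interpolation=cv2.INTER_AREA)
d=cv2.absdiff(a,s).max(2)[145:195,330:385];print("mean diff D region",d.mean(),(d>40).mean())
plan((.4466,.154,.16,85.5))
E
```

```text
mean diff D region 11.36290909090909 0.035272727272727275
t 28.00 pos [0.6143 0.2003 0.1609] F [ 0.3  0.  -1.1] gap 0.0519 ff 0.0 j1 0.19 j6 -0.13
slide [5.79, 0.27, 0.01] twist [0.0, 0.03, 3.76] rows 4.2
```

```bash
python3 - <<'E'
from h import *
a=cv2.resize(cv2.imread("pics/scene0.png"),(640,400),interpolation=cv2.INTER_AREA);s=cv2.imread("pics/s2.png")
T=a[150:190,336:384]
print(cv2.minMaxLoc(cv2.matchTemplate(s[120:230,300:420],T,5))[1::2], "expect (36,30)")
E
```

```text
(0.9857919812202454, (36, 30)) expect (36,30)
```

arm_command(slide=[[5.8, 0.3, 0], [5.8, 0.3, 0], [5.8, 0.3, 0], [5.8, 0.3, 0], [5.8, 0.3, 0], [5.8, 0.3, 0], [5.8, 0.3, 0], [5.8, 0.3, 0], [5.8, 0.3, 0]], twist=[[0, 0, 3.8], [0, 0, 3.8], [0, 0, 3.8], [0, 0, 3.8], [0, 0, 3.8], [0, 0, 3.8], [0, 0, 3.8], [0, 0, 3.8], [0, 0, 3.8]], hand=64)

```text
t: 28.75
position: [0.4463, 0.1549, 0.1584]
tool_rot: [0.041, 0.999, -0.0, -0.0]
ft_force: [0.9, 0.1, -0.3]
finger_gap: 0.064
finger_force: 0.0
```

```bash
python3 - <<'E'
from h import *
plan((.4466,.154,.022,85.5))
E
```

```text
t 28.75 pos [0.4463 0.1549 0.1584] F [ 0.9  0.1 -0.3] gap 0.0640 ff 0.0 j1 0.16 j6 0.24
slide [-0.01, -0.03, 4.55] twist [-0.0, -0.0, -0.03] rows 3.3
```

arm_command(slide=[[0, 0, 1.2], [0, 0, 2.4], [0, 0, 3.5], [0, 0, 4.2], [0, 0, 4.53], [0, 0, 4.53]], twist=[[0, 0, 0], [0, 0, 0], [0, 0, 0], [0, 0, 0], [0, 0, 0], [0, 0, 0]])

```text
t: 29.25
position: [0.4446, 0.1546, 0.0205]
tool_rot: [0.041, 0.999, -0.0, -0.002]
ft_force: [-0.2, 0.3, 0.2]
finger_gap: 0.0638
finger_force: 0.0
```

arm_command(slide=[[0, 0, 0], [0, 0, 0], [0, 0, 0], [0, 0, 0], [0, 0, 0], [0, 0, 0], [0, 0, 0], [0, 0, 0]], twist=[[0, 0, 0], [0, 0, 0], [0, 0, 0], [0, 0, 0], [0, 0, 0], [0, 0, 0], [0, 0, 0], [0, 0, 0]], hand=0, grip_force=100)

```text
t: 29.92
position: [0.4463, 0.1548, 0.024]
tool_rot: [0.041, 0.999, 0.0, 0.001]
ft_force: [-0.8, 0.4, 7.4]
finger_gap: 0.0326
finger_force: 100.6
```

arm_command(slide=[[0, 0, -0.8], [0, 0, -2], [0, 0, -3.2], [0, 0, -4.5], [0, 0, -4.5], [0, 0, -4.5]], twist=[[0, 0, 0], [0, 0, 0], [0, 0, 0], [0, 0, 0], [0, 0, 0], [0, 0, 0]])

```text
t: 30.42
position: [0.4463, 0.1549, 0.1595]
tool_rot: [0.041, 0.999, 0.0, 0.002]
ft_force: [1.2, -0.4, -6.3]
finger_gap: 0.0327
finger_force: 101.2
```

```bash
python3 - <<'E'
from h import *
plan((*BAY[2],.16,RA+90))
E
```

```text
t 30.42 pos [0.4463 0.1549 0.1595] F [ 1.2 -0.4 -6.3] gap 0.0327 ff 101.2 j1 0.16 j6 0.24
slide [-4.43, 4.12, 0.01] twist [0.0, 0.04, -3.8] rows 4.4
```

arm_command(slide=[[-4.4, 4.1, 0], [-4.4, 4.1, 0], [-4.4, 4.1, 0], [-4.4, 4.1, 0], [-4.4, 4.1, 0], [-4.4, 4.1, 0], [-4.4, 4.1, 0], [-4.4, 4.1, 0]], twist=[[0, 0, -3.8], [0, 0, -3.8], [0, 0, -3.8], [0, 0, -3.8], [0, 0, -3.8], [0, 0, -3.8], [0, 0, -3.8], [0, 0, -3.8]])

```text
t: 31.08
position: [0.5858, 0.2658, 0.1565]
tool_rot: [-0.157, 0.988, -0.0, -0.001]
ft_force: [-0.7, -0.3, -4.5]
finger_gap: 0.0329
finger_force: 101.1
```

```bash
python3 - <<'E'
from h import *
plan((*fr(BAY[2],RA,-.0007,0),.076,RA+90))
E
```

```text
t 31.08 pos [0.5858 0.2658 0.1565] F [-0.7 -0.3 -4.5] gap 0.0329 ff 101.1 j1 0.30 j6 -0.02
slide [-0.1, 0.01, 2.68] twist [-0.0, -0.03, -0.0] rows 1.9
```

arm_command(slide=[[-0.1, 0, 1.2], [-0.1, 0, 2.2], [-0.1, 0, 2.7], [-0.1, 0, 2.7], [-0.1, 0, 2.7]], twist=[[0, 0, 0], [0, 0, 0], [0, 0, 0], [0, 0, 0], [0, 0, 0]])

```text
t: 31.5
position: [0.5888, 0.2666, 0.077]
tool_rot: [-0.157, 0.988, -0.0, -0.001]
ft_force: [0.2, 0.6, -4.1]
finger_gap: 0.0329
finger_force: 101.1
```

```bash
python3 - <<'E'
from h import *
plan((*fr(BAY[2],RA,-.0007,0),.038,RA+90))
E
```

```text
t 31.50 pos [0.5888 0.2666 0.077 ] F [ 0.2  0.6 -4.1] gap 0.0329 ff 101.1 j1 0.30 j6 -0.02
slide [0.01, 0.02, 1.3] twist [-0.0, -0.01, -0.01] rows 0.9
```

arm_command(slide=[[0, 0, 0.2], [0, 0, 0.4], [0, 0, 0.5], [0, 0, 0.6], [0, 0, 0.7], [0, 0, 0.8], [0, 0, 0.9], [0, 0, 0.9]], twist=[[0, 0, 0], [0, 0, 0], [0, 0, 0], [0, 0, 0], [0, 0, 0], [0, 0, 0], [0, 0, 0], [0, 0, 0]], grip_force=110)

```text
t: 32.17
position: [0.5906, 0.2676, 0.0506]
tool_rot: [-0.157, 0.988, 0.0, 0.001]
ft_force: [-0.6, -0.3, 2.7]
finger_gap: 0.0327
finger_force: 110.7
```

arm_command(slide=[[0, 0, 0.1], [0, 0, 0.2], [0, 0, 0.3], [0, 0, 0.4], [0, 0, 0.45], [0, 0, 0.5], [0, 0, 0.5]], twist=[[0, 0, 0], [0, 0, 0], [0, 0, 0], [0, 0, 0], [0, 0, 0], [0, 0, 0], [0, 0, 0]])

```text
t: 32.75
position: [0.5895, 0.2675, 0.0379]
tool_rot: [-0.157, 0.988, 0.0, 0.001]
ft_force: [-17.7, -3.5, 44.3]
finger_gap: 0.0326
finger_force: 118.8
```

Home height is reached (0.0379). I'll release, retreat clear of the rack, and check the whole rack.

arm_command(slide=[[0, 0, -0.1], [0, 0, -0.1], [0, 0, -0.1]], twist=[[0, 0, 0], [0, 0, 0], [0, 0, 0]])

```text
t: 33.0
position: [0.5896, 0.2675, 0.0381]
tool_rot: [-0.157, 0.988, 0.0, -0.0]
ft_force: [-4.9, 1.4, 8.7]
finger_gap: 0.0329
finger_force: 114.3
```

arm_command(slide=[[0, 0, 0], [0, 0, 0], [0, 0, 0], [0, 0, 0], [0, 0, -0.3], [0, 0, -1.3], [0, 0, -2.6], [0, 0, -3.5], [0, 0, -5], [0, 0, -5]], twist=[[0, 0, 0], [0, 0, 0], [0, 0, 0], [0, 0, 0], [0, 0, 0], [0, 0, 0], [0, 0, 0], [0, 0, 0], [0, 0, 0], [0, 0, 0]], hand=52)

```text
t: 33.83
position: [0.5917, 0.2679, 0.1955]
tool_rot: [-0.157, 0.988, 0.001, 0.004]
ft_force: [0.8, 0.6, 1.3]
finger_gap: 0.0518
finger_force: 0.0
```

arm_command(slide=[[6, 8, 0], [6, 8, 0], [6, 8, 0], [6, 8, 0], [6, 8, 0], [6, 8, 0], [6, 8, 0], [6, 8, 0], [6, 8, 0], [6, 8, 0]], twist=[[0, 0, 0], [0, 0, 0], [0, 0, 0], [0, 0, 0], [0, 0, 0], [0, 0, 0], [0, 0, 0], [0, 0, 0], [0, 0, 0], [0, 0, 0]])

```text
t: 34.67
position: [0.3441, 0.4398, 0.1884]
tool_rot: [-0.158, 0.987, 0.0, 0.0]
ft_force: [0.1, -1.1, -1.0]
finger_gap: 0.0518
finger_force: 0.0
```

```bash
python3 - <<'E'
from h import *
plan()
t=grab_frame("top");s=grab_frame("scene")
A=cv2.resize(t[112:202,170:303],(532,360),interpolation=2)
B=cv2.resize(s[125:245,380:470],(400,533),interpolation=2)
m=np.zeros((590,800,3),np.uint8);m[:360,:440]=A[:,92:];m[:533,400:]=B
m[370:590,:395]=cv2.resize(s[270:400,150:383],(395,220),interpolation=3)
cv2.imwrite("pics/fin.png",m)
E
```

```text
t 34.67 pos [0.3441 0.4398 0.1884] F [ 0.1 -1.1 -1. ] gap 0.0518 ff 0.0 j1 0.76 j6 0.44
```

View pics/fin.png

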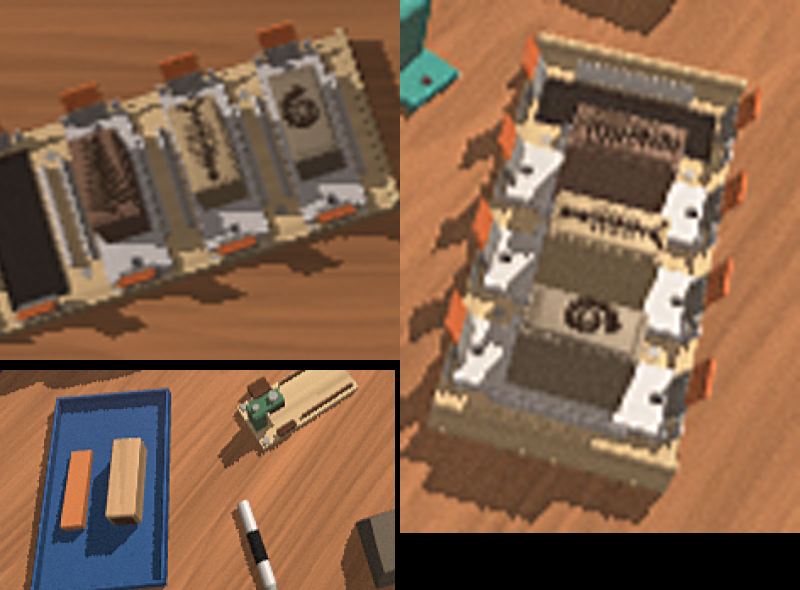

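All three carriers look seated with evenly spaced tabs, and the wedge and block are in the tray. As a numeric check, I'll compare the tab positions with the first frame before handing in.

```bash
python3 - <<'E'
from h import *
def tabs(im):
    h=cv2.cvtColor(im,cv2.COLOR_BGR2HSV);m=cv2.inRange(h,(5,175,120),(13,255,255))
    n,_,st,c=cv2.connectedComponentsWithStats(m);return sorted([tuple(c[i].round(1)) for i in range(1,n) if st[i,4]>=8 and 170<c[i][0]<305 and c[i][1]<205])
a=cv2.resize(cv2.imread("pics/top0.png"),(640,400),interpolation=cv2.INTER_AREA)
for x in(a,grab_frame("top")): print([(float(p),float(q)) for p,q in tabs(x)])
E
```

```text
[(186.7, 142.1), (201.7, 189.3), (226.9, 181.0), (251.5, 173.0), (276.9, 164.9)]
[(186.1, 142.1), (201.4, 189.4), (211.7, 134.1), (226.6, 181.1), (237.0, 126.0), (252.0, 172.8), (261.0, 118.6), (276.7, 164.8)]
```

```bash
python3 -c "
from plant import *
print(sign_off())"
```

```text
the job is handed in; nothing more can be done
None
```

I handed the job in at about 35 s on the robot clock. Carriers A, C and D are pressed home in bays 4, 3 and 2 with all their latches shut (B was absent), and the wedge and tapping block are in the blue tray; the sign-off gave no verdict.

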